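# Load the bottle roller mixer

## Robot

A 6-joint arm with a two-finger parallel gripper is mounted at the origin on a cart in front of the work surface, level with it; the furniture and walls round the work are solid. World frame = base frame: x ahead of the robot, y to its left, z up, the work surface at z = 0. Lengths are in mm, angles in degrees, forces in N, time in s.
With the tool pointing down it reaches from about 300 to 850 mm from the base axis. Payload 4.2 kg.
Tool frame: the origin (TCP) lies midway between the tips of the shut fingers; the grasp point (between the pads) lies 19 mm behind it (env.grasp_offset is the distance from the TCP to the grasp point, in mm); z points along the fingers, y is the line along which they close (so a half turn about z gives the same grasp; the last joint's range is limited). The gripper opens to 91 mm and grips with 3 to 60 N. Pads are 32 mm wide; open, the fingers measure 118 mm over their backs; the gripper's body (76 mm by 178 mm) begins 60 mm behind the grasp point.
Start: joints at [-75.802, 18.312, 89.639, -0, 72.044, -1.146], TCP at [152.154, -554.52, 213.976] pointing down, gripper open.
Joint ranges: [-177.97, 177.97], [-48.28, 115.42], [12.27, 149.76], [-77.06, 257.06], [2.81, 150.46], [-146.56, 146.56]. Speed limits (degrees/s): [147.25, 147.25, 180, 180, 180, 180].

## Interface

Orientations are given as [roll, pitch, yaw] about the fixed x, y, z axes, in that order (R = Rz(yaw) Ry(pitch) Rx(roll)).
In Python, from workcell import env, optics gives the robot as it stands. The module is installed in compiled form; this text tells all that it offers.
- The arm moves only by the tool send_rows, never from a script. Its argument "targets" is a list that holds one entry, the list of rows, each a list of 7 numbers: the turn, a rotation vector about the world's x, y, z scaled (see below), then the shift along the world's x, y, z scaled (see below), then the closure, from -1 (fully open) to 1 (shut). In form: [[[rx, ry, rz, x, y, z, gripper], ...]]. A call has 1 to 12 rows; each row shifts and turns the commanded pose from where the row before left it; what a row does not reach is not made up. The controller multiplies each number of a shift by 0.2 m and each number of a turn by pi/2 rad. A row lasts 1/10 s, in which the tool goes at most 50 mm and 8.59 degrees, less where a joint would pass 70% of its speed; a pose out of reach is approached as far as the arm can. A call with a number of a shift or a turn outside -1 to 1 is refused whole. A call with a gripper value outside its range is refused whole. The fingers move at their own pace and stop on an object; "grip_force" is the grip in N (left out, the last holds). Time passes only in rows, so rows that do not move let the fingers close. It gives the time, the measured TCP pose, the force, the opening and the grip force at its end, in the units of the state.
- env.state(): the state, without advancing time (a new reading comes with each control period).
- optics.grab_frame(name): name is "scene" or "top" or "wrist"; returns (picture, depth): 420x560x3 uint8, red, green, blue; 420x560 float32, mm along the optical axis (not along the pixel's ray), 0 where there is no reading.
- optics.camera_info(name): a dict with "camera_matrix" (3x3 intrinsics, pixels), "k1" (the pictures are not rectified: a ray, as slopes to the right and down, at radius r is drawn at 1 + k1 r^2 times it, then the intrinsics apply), "R" (3x3) and "t" (3): a world point X has camera coordinates R X + t; the wrist camera has in their place "mount" (4x4, takes a point from camera to tool coordinates, whose origin is the TCP and whose axes are the flange's). Camera axes: x right, y down, z forward; pixel columns grow to the right and rows downward; lengths in mm; the calibration is good to about 2 mm. A picture is of the moment at which its call begins: read the wrist's pose just before it. camera_info takes no time and is no camera call.
- env.job_done(): hands the job in; it is judged then, once.
Trained networks look in the newest picture that a camera, given by its name, has taken for a name from the list of things; names that differ only in an ending like _2 or _b are one class to them, and where a whole thing is asked for, a point or a joint stands for the part that bears it (a point fixed in the world has none). Each returns a list of dicts, best first, with "conf" (0 to 1); they miss things now and then, are a little off and sometimes report something else, mostly with a low value. They report only what shows in the picture. A call takes as long as a camera call.
- optics.silhouettes(camera, name): "mask" (420x560 bool, what is visible of it) and "at" ([column, row] in pixels, amid what is visible of it).
- optics.place_of(camera, name): "at" ([column, row] in pixels: a listed point, or the origin of a listed thing).
The state is a dict: "time_s": time; "qpos": joint angles; "qvel": joint speeds; "effort": joint torques, N m; "ee_pos": TCP position; "ee_rot": TCP orientation; "force": force on the tool from outside, world axes, zero at the start; "torque": the same for the moment, N m; "gripper_width": finger opening in mm; "gripper_force": force on a finger pad.
Only numpy, scipy, OpenCV 4.12 (cv2) and the standard library are available. Lean on these libraries where they do the work, as an engineer would, in place of code of your own. Each camera call takes 0.05 s, during which the arm holds its last target. There are 200 camera calls.

## Task

Load the roller mixer: open its clear hood by the handle and lay the bottles from the steel tray on the rollers, one in each groove that is still free, leaving any bottle that is already on the rollers where it lies. Bottles for which there is no groove left wait in the notches of the grey cradle; none stays in the tray. When all are laid down, shut the hood completely, then press the start button; disturb nothing else on the table.

Things in the scene. Friction and masses are not known exactly. Their poses are not given: they have to be found in the camera images.
- mixer: grey roller mixer, fixed: trough 184 mm (x) by 230 mm (y), walls 72 mm high, black control pod 50 mm wide on its right (-y) side. Origin on the table under the middle of the roller bed; x points to the back (hinge side), y left. Four 10 mm axles along x at y = -87, -29, 29, 87 mm, 52 mm high, each with two rubber tyres, 32 mm in diameter, at x = -50..-34 and 34..50 mm. They stand still
- groove_1 (a point): where the middle of a bottle comes in the left one of the three roller grooves (58 mm apart, between neighbouring axles): 65.5 mm above the table. The bottle lies along x on four tyres, whose tops are 68 mm high. Between the tyres (x within 34 mm of the middle) fingers may go down to the axle tops, 57 mm high. Axes as mixer
- groove_2 (a point): where the middle of a bottle comes in the middle one of the three roller grooves (58 mm apart, between neighbouring axles): 65.5 mm above the table. The bottle lies along x on four tyres, whose tops are 68 mm high. Between the tyres (x within 34 mm of the middle) fingers may go down to the axle tops, 57 mm high. Axes as mixer
- groove_3 (a point): where the middle of a bottle comes in the right one of the three roller grooves (58 mm apart, between neighbouring axles): 65.5 mm above the table. The bottle lies along x on four tyres, whose tops are 68 mm high. Between the tyres (x within 34 mm of the middle) fingers may go down to the axle tops, 57 mm high. Axes as mixer
- hood (a joint): angle of the mixer's clear hood: 0 shut, grows as its front edge swings up and back, stop at 1.8 rad (open it to about 1.7). The stiff hinge holds it wherever it is left; 2 to 5 N at the handle. Shut, it is 186 mm (x) by 230 mm (y), its top face 104 mm above the table. Beyond 1.5 rad the grooves are clear from above; it then stands up to 0.27 m high along the back: carry things round it in front
- hood_handle (a point): middle of the hood's handle: a round steel bar, 10 mm thick and 96 mm long, along the mixer's y, its axis 40 mm off the hood's top face near the front edge, on a post at each end. Shut: 144 mm above the table. It moves round the hinge at 178 mm radius, ending 0.24 m up, behind the hinge
- hood_hinge (a point): point on the hood's hinge line, which runs along the mixer's y along the back edge, 76 mm above the table; rotation about +y opens
- start_button (a joint): travel of the start button: 0 up, 0.006 m fully down (4 N), springs back
- start_button_top (a point): middle of the top face of the round start button, 28 mm in diameter, on the top of the black pod near its front; press straight down
- tray: steel bottle tray, fixed, 278 mm (x) by 160 mm (y), rim 20 mm high, floor 4 mm thick. Dividers along both long sides (y = 45 to 77 mm and -77 to -45 mm, 22 mm high, 14 mm wide) make four lanes at x = -87, -29, 29, 87 mm, in which bottles lie along y and can roll a little (axis 20 mm above the table). The middle is open for fingers. Origin on the table under its middle
- cradle: grey bottle cradle, fixed: two notched plates, 12 mm thick, at x = -38 and 38 mm, on a base 96 mm (x) by 216 mm (y), 6 mm thick; teeth up to 46 mm high at y = -87, -29, 29, 87 mm; between them three V notches in which a bottle lies along x. Between the plates there is room for fingers down to the base. Origin on the table under its middle
- notch_1 (a point): where the middle of a bottle's axis comes in the left notch: 39.8 mm above the table. Axes as cradle
- notch_2 (a point): where the middle of a bottle's axis comes in the middle notch: 39.8 mm above the table. Axes as cradle
- notch_3 (a point): where the middle of a bottle's axis comes in the right notch: 39.8 mm above the table. Axes as cradle
- bottle_1: screw-cap bottle, amber glass, paper label, white ribbed cap; a plain cylinder 32 mm in diameter and 120 mm long, 0.08 to 0.15 kg. Origin at its middle, on its axis; x axis along the bottle towards the cap. It lies on its side and rolls. Starts in the tray, three or four of them are present
- bottle_2: screw-cap bottle, amber glass, paper label, white ribbed cap; a plain cylinder 32 mm in diameter and 120 mm long, 0.08 to 0.15 kg. Origin at its middle, on its axis; x axis along the bottle towards the cap. It lies on its side and rolls. Starts in the tray, three or four of them are present
- bottle_3: screw-cap bottle, amber glass, paper label, white ribbed cap; a plain cylinder 32 mm in diameter and 120 mm long, 0.08 to 0.15 kg. Origin at its middle, on its axis; x axis along the bottle towards the cap. It lies on its side and rolls. Starts in the tray, three or four of them are present
- bottle_4: screw-cap bottle, amber glass, paper label, white ribbed cap; a plain cylinder 32 mm in diameter and 120 mm long, 0.08 to 0.15 kg. Origin at its middle, on its axis; x axis along the bottle towards the cap. It lies on its side and rolls. Starts in the tray, three or four of them are present
- running_1: screw-cap bottle, amber glass, paper label, white ribbed cap; a plain cylinder 32 mm in diameter and 120 mm long, 0.08 to 0.15 kg. Origin at its middle, on its axis; x axis along the bottle towards the cap. It lies on its side and rolls. If present, it starts in groove_1 and must stay there; one or two such bottles are present
- running_2: screw-cap bottle, amber glass, paper label, white ribbed cap; a plain cylinder 32 mm in diameter and 120 mm long, 0.08 to 0.15 kg. Origin at its middle, on its axis; x axis along the bottle towards the cap. It lies on its side and rolls. If present, it starts in groove_2 and must stay there; one or two such bottles are present
- running_3: screw-cap bottle, amber glass, paper label, white ribbed cap; a plain cylinder 32 mm in diameter and 120 mm long, 0.08 to 0.15 kg. Origin at its middle, on its axis; x axis along the bottle towards the cap. It lies on its side and rolls. If present, it starts in groove_3 and must stay there; one or two such bottles are present
- mouse: black computer mouse, 106 x 61 x 38 mm, behind the mixer; leave alone
- tip_box: box of pipette tips, 118 x 89 x 38 mm, behind the mouse; leave alone

How it is judged:
By the outcome, as a careful person would: the job done as asked, in the order asked, and still so for the second after the job is handed in, with the robot touching nothing.
Of bottle_1, bottle_2, bottle_3, bottle_4 only 3 to 4 are there at a start; the rules pass over those that are not, and their reading is None.
Of running_1, running_2, running_3 only 1 to 2 are there at a start; the rules pass over those that are not, and their reading is None.
At some moment in a run one of bottle_1, bottle_2, bottle_3, bottle_4 may be knocked a few centimetres aside while the robot is not near it.
It also fails if it takes over 208 s, if anything falls off the work surface, if the arm or the gripper's body presses on something with over 40 N, if the wrist force passes 120 N, or if a joint passes its speed limit or range.

## Working session

There is one attempt and no reset: what is moved stays moved. The work goes in short steps, Python scripts to look and compute and a tool call to move; the robot and the scene stay as the last step left them, time stands still between calls to the robot, and variables do not carry over. Pictures are saved under pics/ and viewed, at most 14 in all, crops included, and the job is handed in when it is done.

Besides the shell and the picture viewer there is one more tool, called after ">>>" as name(argument=value, ...) on one line, values as JSON. send_rows: Moves the arm, as the interface text tells. Its arguments: {"type":"object","properties":{"targets":{"type":"array"},"grip_force":{"type":"number"}},"required":["targets"]}

```bash
mkdir -p pics
cat > h.py <<'E'
import numpy as np, cv2
from workcell import env, optics
def grab(n, save=None):
    p,d=optics.grab_frame(n)
    if save: cv2.imwrite(f'pics/{save}.png', cv2.cvtColor(p,cv2.COLOR_RGB2BGR))
    return p,d
def ray(n,uv):
    c=optics.camera_info(n); K=np.array(c['camera_matrix'])
    q=np.array([(uv[0]-K[0,2])/K[0,0],(uv[1]-K[1,2])/K[1,1]]); s=q.copy()
    for _ in range(20): s=q/(1+c['k1']*(s@s))
    return np.array([s[0],s[1],1.])
def ext(n):
    c=optics.camera_info(n); return np.array(c['R']),np.array(c['t'])
def at_depth(n,uv,z):
    R,t=ext(n); return R.T@(ray(n,uv)*z-t)
def at_height(n,uv,h):
    R,t=ext(n); o=-R.T@t; v=R.T@ray(n,uv); return o+v*(h-o[2])/v[2]
def proj(n,X):
    R,t=ext(n);c=optics.camera_info(n);K=np.array(c['camera_matrix'])
    p=R@np.array(X)+t; s=p[:2]/p[2]; s=s*(1+c['k1']*(s@s)); return s*[K[0,0],K[1,1]]+K[:2,2]
E
python3 - <<'E'
from h import *
np.set_printoptions(precision=1,suppress=True)
print(env.state(), env.grasp_offset)
for n in ['scene','top']:
    grab(n,n+'0'); R,t=ext(n); print(n,-R.T@t,R)
E
```

```text
{'time_s': 0.0, 'qpos': array([-75.8,  18.3,  89.7,  -0. ,  72. ,  -1.1]), 'qvel': array([ 0.,  0.,  0.,  0., -0.,  0.]), 'effort': array([ -0. , -41.2, -23.2,   0.1,   0. ,  -0. ]), 'ee_pos': array([ 152. , -554. ,  213.1]), 'ee_rot': array([-179.9,   -0. ,   15.3]), 'force': array([-0.1,  0.1, -0.4]), 'torque': array([-0. , -0. ,  0.1]), 'gripper_force': 0.0, 'gripper_width': 91.15059613827438} 18.8
scene [-233.3  526.4 1007.2] [[-0.6 -0.8 -0. ]
 [-0.5  0.4 -0.8]
 [ 0.6 -0.4 -0.7]]
top [ 424.3  -31.2 1571.3] [[ 0.  -1.   0. ]
 [-1.  -0.  -0.1]
 [ 0.1  0.  -1. ]]
```

View pics/top0.png

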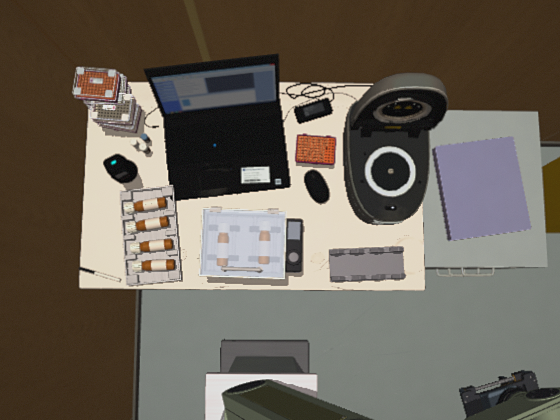

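View pics/scene0.png

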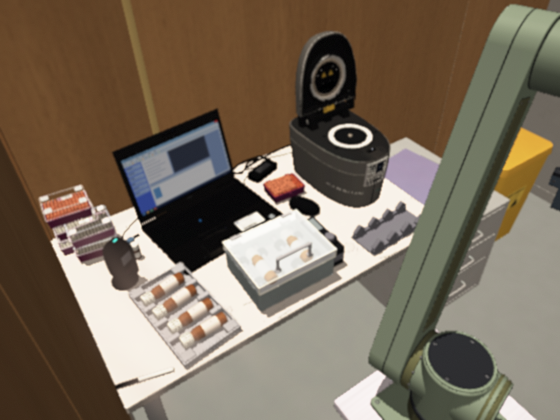

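Run:
```python
from h import *
np.set_printoptions(precision=1,suppress=True)
H={'mixer':0,'tray':0,'cradle':0,'bottle_1':20,'running_1':65.5,'hood_handle':144,'hood_hinge':76,'start_button_top':None,'groove_1':65.5,'groove_2':65.5,'groove_3':65.5,'notch_1':39.8,'mouse':19,'tip_box':19}
for cam in ['top','scene']:
    p,d=grab(cam)
    for n,h in H.items():
        for r in optics.place_of(cam,n)[:6]:
            u=r['at']; z=d[int(round(u[1])),int(round(u[0]))]
            print(cam,n,round(r['conf'],2),np.array(u), 'depth',at_depth(cam,u,z),'h',None if h is None else at_height(cam,u,h))
```

```text
top mixer 0.72 [243.2 245.5] depth [507.6  50.4 106.8] h [513.7  56.3   0. ]
top tray 0.85 [148.7 237.4] depth [535.1 333.3   7.3] h [535.7 335.    0. ]
top tray 0.58 [150.3 244.2] depth [ 424.3  -31.2 1571.3] h [515.7 329.6   0. ]
top tray 0.23 [146.4 205. ] depth [628.  338.3  29. ] h [631.8 345.2   0. ]
top cradle 0.63 [366.3 264.8] depth [ 459.  -302.9    5.1] h [ 459.1 -303.8    0. ]
top cradle 0.32 [147.8 236.3] depth [538.5 336.6   4.9] h [538.9 337.8   0. ]
top bottle_1 0.98 [155.4 265.1] depth [454.1 305.3  33.3] h [454.3 308.2  20. ]
top bottle_1 0.9 [147.2 244.3] depth [513.5 331.2  32.2] h [514.2 334.   20. ]
top bottle_1 0.8 [144.9 225.2] depth [567.9 337.9  40. ] h [569.8 342.7  20. ]
top bottle_1 0.74 [145.6 203.2] depth [632.9 340.2  31.6] h [634.5 343.   20. ]
top hood_handle 0.74 [242.6 268.9] depth [443.5  48.7 151.3] h [443.6  49.1 144. ]
top hood_handle 0.2 [146.7 236.1] depth [539.1 339.9   4.8] h [528.9 306.9 144. ]
top hood_hinge 0.84 [245.3 213.1] depth [596.6  45.6 107.9] h [600.3  47.3  76. ]
top start_button_top 0.42 [290.1 256.2] depth [479.8 -78.2  90.6]
[... 2381 characters left out ...]
 [510.8  -2.4  65.5]
scene groove_3 0.67 [282.5 258.8] depth [469.5  71.1 103.5] h [499.1  51.9  65.5]
scene notch_1 0.75 [393.6 226.3] depth [ 465.8 -326.6    1.9] h [ 439.5 -294.4   39.8]
scene notch_1 0.63 [377.4 228.6] depth [ 484.5 -278.6    4.4] h [ 459.1 -250.1   39.8]
scene notch_1 0.57 [406.3 212.9] depth [ 485.2 -397.8    4.7] h [ 460.  -365.5   39.8]
scene mouse 0.78 [305.8 211.3] depth [ 659.6 -142.8   16.6] h [ 657.4 -141.2   19. ]
scene mouse 0.56 [277.2 271.3] depth [443.6 104.6 102.2] h [505.8  65.8  19. ]
scene tip_box 0.56 [286.8 188.6] depth [ 765.5 -145.    36.1] h [ 783.  -156.8   19. ]
scene tip_box 0.3 [390.7 223.5] depth [ 478.3 -326.4    3.9] h [ 467.6 -313.6   19. ]
```

The hood shows two bottles, at about (222,245) and (264,245). That means grooves 1 and 3 are taken and groove 2 is free. The tray holds four bottles at about (150,204), (150,225), (150,244) and (155,265), and the cradle at (366,264) is empty. Next I'll fit the poses from depth.

```bash
cat >> h.py <<'E'
def cloud(n,d):
    if n=='wrist': raise ValueError
    R,t=ext(n); c=optics.camera_info(n); K=np.array(c['camera_matrix'])
    v,u=np.mgrid[0:420,0:560]; k=np.array([[0.+c['k1'],0,0,0]])
    pts=np.stack([u,v],-1).reshape(-1,1,2).astype(float)
    s=cv2.undistortPoints(pts,K,np.array([c['k1'],0,0,0.])).reshape(-1,2)
    z=d.reshape(-1,1); P=np.hstack([s,np.ones((len(s),1))])*z
    return ((P-t)@R).reshape(420,560,3)
def rect(P):
    (c,s,a)=cv2.minAreaRect(P[:,:2].astype(np.float32)); return np.array(c),s,a
E
python3 - <<'E'
from h import *
np.set_printoptions(precision=1,suppress=True)
print(optics.camera_info('wrist'))
for cam in ['top','scene']:
    p,d=grab(cam); C=cloud(cam,d)
    for n in ['mixer','hood','tray','cradle','bottle_1','mouse','hood_handle','start_button']:
        for r in optics.silhouettes(cam,n)[:5]:
            m=r['mask']&(d>0); P=C[m]
            if len(P)<10: continue
            print(cam,n,round(r['conf'],2),m.sum(),'med',np.median(P,0),'z',np.percentile(P[:,2],[5,50,95]),'rect',rect(P))
    C=C.reshape(-1,3)
    b=C[(abs(C[:,0]-515)<130)&(abs(C[:,1]-45)<150)&(abs(C[:,2]-104)<8)]
    print('hoodtop',len(b),rect(b),b.min(0),b.max(0))
    b=C[(abs(C[:,0]-445)<40)&(abs(C[:,1]-45)<80)&(abs(C[:,2]-146)<12)]
    print('bar',len(b),b.mean(0),rect(b))
E
```

```text
{'camera_matrix': array([[366.4,   0. , 278.3],
       [  0. , 366.4, 211.3],
       [  0. ,   0. ,   1. ]]), 'k1': -0.015090047631123078, 'mount': array([[   0. ,   -1. ,   -0.3,   72. ],
       [   1. ,    0. ,   -0. ,    0.1],
       [   0. ,   -0.3,    1. , -170.4],
       [   0. ,    0. ,    0. ,    1. ]])}
top mixer 0.89 6963 med [514.5  34.4 103.3] z [ 67.8 103.3 109.9] rect (array([524.4,  34.4]), (307.2219543457031, 209.1981201171875), 89.38060760498047)
top hood 0.7 5876 med [514.5  51.3 104.1] z [ 98.7 104.1 110.2] rect (array([521.5,  51.8]), (234.89186096191406, 201.60072326660156), 88.50189208984375)
top tray 0.97 3465 med [542.4 328.6   7.1] z [-0.9  7.1 24.9] rect (array([544.4, 330.9]), (283.8363952636719, 167.23387145996094), 6.19774055480957)
top cradle 0.57 2453 med [ 461.4 -302.2    7.2] z [ 0.1  7.2 40.1] rect (array([ 463.7, -304.4]), (99.26000213623047, 218.92254638671875), 2.48563551902771)
top bottle_1 0.86 503 med [571.9 335.5  32.1] z [ 4.  32.1 39.4] rect (array([575.5, 340.8]), (39.15522384643555, 130.75494384765625), 9.96494197845459)
top bottle_1 0.77 
[... 3232 characters left out ...]
499.3  62.7 102.8] z [ 77.8 102.8 107.7] rect (array([566. ,  15.9]), (304.6307067871094, 298.2804260253906), 88.37911987304688)
scene start_button 0.74 7581 med [475.4  64.1 101.6] z [ 19.4 101.6 106.9] rect (array([557.2,  17.8]), (301.3598327636719, 280.6884765625), 88.254638671875)
scene start_button 0.74 5565 med [498.   63.2 102.9] z [ 79.3 102.9 107.7] rect (array([566. ,  15.9]), (304.6307067871094, 298.2804260253906), 88.37911987304688)
hoodtop 4632 (array([515.9,  47.7]), (243.56520080566406, 195.70315551757812), 88.58165740966797) [416.9 -73.1  96.1] [616.2 171.  111. ]
bar 173 [443.1  56.6 146. ] (array([444.5,  54. ]), (107.04912567138672, 14.566423416137695), 89.51435852050781)
```

>>> send_rows(targets=[[[0,0,0.051,0.091,0.19,0.01,-1],[0,0,0.051,0.091,0.19,0.01,-1],[0,0,0.051,0.091,0.19,0.01,-1],[0,0,0.051,0.091,0.19,0.01,-1],[0,0,0.051,0.091,0.19,0.01,-1],[0,0,0.051,0.091,0.19,0.01,-1],[0,0,0.051,0.091,0.19,0.01,-1],[0,0,0.051,0.091,0.19,0.01,-1],[0,0,0.051,0.091,0.19,0.01,-1],[0,0,0.051,0.091,0.19,0.01,-1],[0,0,0.051,0.091,0.19,0.01,-1],[0,0,0.051,0.091,0.19,0.01,-1]]], grip_force=20)

```text
time_s: 3.7
ee_pos: [371.0, -96.9, 238.4]
ee_rot: [179.9, 0.0, 70.6]
force: [0.4, -0.7, 0.3]
gripper_width: 91.3
gripper_force: 0.0
```

>>> send_rows(targets=[[[0,0,0.051,0.091,0.19,0.01,-1],[0,0,0.051,0.091,0.19,0.01,-1],[0,0,0.051,0.091,0.19,0.01,-1],[0,0,0.051,0.091,0.19,0.01,-1],[0,0,0,0,0,0,-0.1],[0,0,0,0,0,0,-0.1]]])

```text
time_s: 4.3
ee_pos: [443.2, 53.9, 245.7]
ee_rot: [-180.0, 0.0, 88.9]
force: [-0.2, 0.4, -0.9]
gripper_width: 78.1
gripper_force: 0.0
```

```bash
cat >> h.py <<'E'
from scipy.spatial.transform import Rotation as Ro
def wpose():
    s=env.state(); M=np.array(optics.camera_info('wrist')['mount'])
    T=np.eye(4); T[:3,:3]=Ro.from_euler('xyz',s['ee_rot'],degrees=True).as_matrix(); T[:3,3]=s['ee_pos']
    W=T@M; return W[:3,:3].T, -W[:3,:3].T@W[:3,3]
_ext=ext
def ext(n): return wpose() if n=='wrist' else _ext(n)
def cloud(n,d):
    R,t=ext(n); c=optics.camera_info(n); K=np.array(c['camera_matrix'])
    v,u=np.mgrid[0:420,0:560]; pts=np.stack([u,v],-1).reshape(-1,1,2).astype(float)
    s=cv2.undistortPoints(pts,K,np.array([c['k1'],0,0,0.])).reshape(-1,2)
    return ((np.hstack([s,np.ones((len(s),1))])*d.reshape(-1,1)-t)@R).reshape(420,560,3)
E
python3 - <<'E'
from h import *
np.set_printoptions(precision=1,suppress=True)
s=env.state(); print(s['time_s'],s['ee_pos'],s['ee_rot'],s['gripper_width'],s['qpos'])
p,d=grab('wrist','w1'); C=cloud('wrist',d).reshape(-1,3)
b=C[(abs(C[:,0]-445)<40)&(abs(C[:,1]-45)<90)&(abs(C[:,2]-146)<12)]
print('bar',len(b),b.mean(0),rect(b),np.percentile(b[:,2],[5,50,95]))
E
```

```text
4.3 [443.2  53.9 245.7] [-180.     0.    88.9] 78.12872613286827 [  5.5   5.4 101.9  -0.   72.8   6.6]
bar 1690 [444.4  54.5 147.6] (array([444.4,  52.4]), (104.3023910522461, 9.992243766784668), 88.23897552490234) [145.1 147.8 149.4]
```

View pics/w1.png

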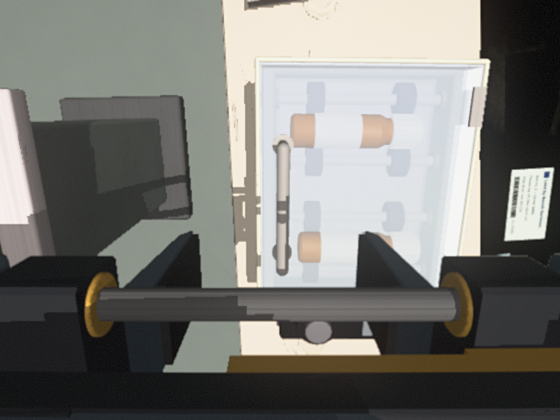

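Running bottles lie in grooves 1 (340,130) and 3 (330,247), groove 2 is free, and the start button is at (318,330). I'll descend on the bar and grip it.

>>> send_rows(targets=[[[0,0,0,0,0,-0.15,-0.1],[0,0,0,0.006,0,-0.15,-0.1],[0,0,0,0,0,-0.15,-0.1],[0,0,0,0,0,-0.15,-0.1],[0,0,0,0,0,0,1],[0,0,0,0,0,0,1],[0,0,0,0,0,0,1],[0,0,0,0,0,0,1],[0,0,0,0,0,0,1],[0,0,0,0,0,0,1]]])

```text
time_s: 5.35
ee_pos: [446.3, 53.5, 127.1]
ee_rot: [179.7, -0.0, 88.8]
force: [2.6, -1.0, 1.1]
gripper_width: 9.4
gripper_force: 20.0
```

Run:
```python
from h import *
np.set_printoptions(precision=3,suppress=True)
# grip point path, along mixer x dir; center 97.4deg; first step partial
ph0=np.arctan2(68,164.5)
th=np.radians(np.linspace(0,97.4,25)); x=-178*np.cos(ph0+th); z=178*np.sin(ph0+th)
D=np.c_[np.diff(x),np.diff(z)]/200
print(D); s=env.state(); print(s['ee_pos'],s['gripper_width'],s['force'])
```

```text
[[ 0.026  0.057]
 [ 0.03   0.055]
 [ 0.034  0.053]
 [ 0.038  0.051]
 [ 0.041  0.048]
 [ 0.044  0.045]
 [ 0.047  0.041]
 [ 0.05   0.038]
 [ 0.053  0.034]
 [ 0.055  0.031]
 [ 0.057  0.027]
 [ 0.059  0.022]
 [ 0.06   0.018]
 [ 0.061  0.014]
 [ 0.062  0.01 ]
 [ 0.063  0.005]
 [ 0.063  0.001]
 [ 0.063 -0.004]
 [ 0.062 -0.008]
 [ 0.062 -0.013]
 [ 0.061 -0.017]
 [ 0.059 -0.021]
 [ 0.058 -0.025]
 [ 0.056 -0.029]]
[446.299  53.467 127.066] 9.419124991916966 [ 2.6   -0.997  1.143]
```

>>> send_rows(targets=[[[0,0,0,0.026,-0.001,0.057,1],[0,0,0,0.03,-0.001,0.055,1],[0,0,0,0.034,-0.001,0.053,1],[0,0,0,0.038,-0.001,0.051,1],[0,0,0,0.041,-0.001,0.048,1],[0,0,0,0.044,-0.001,0.045,1],[0,0,0,0.047,-0.001,0.041,1],[0,0,0,0.05,-0.001,0.038,1],[0,0,0,0.053,-0.001,0.034,1],[0,0,0,0.055,-0.001,0.031,1]]])

```text
time_s: 6.35
ee_pos: [523.9, 51.4, 217.2]
ee_rot: [-179.4, 0.0, 88.8]
force: [-9.4, -1.3, 9.0]
gripper_width: 9.1
gripper_force: 20.0
```

Run:
```python
from h import *
s=env.state(); print(s['ee_pos'],s['gripper_width'],s['force'])
grab('scene','s2')
```

```text
[523.93942858  51.42342824 217.16815394] 9.147368227097475 [-9.3990164  -1.26980769  8.98405416]
```

View pics/s2.png

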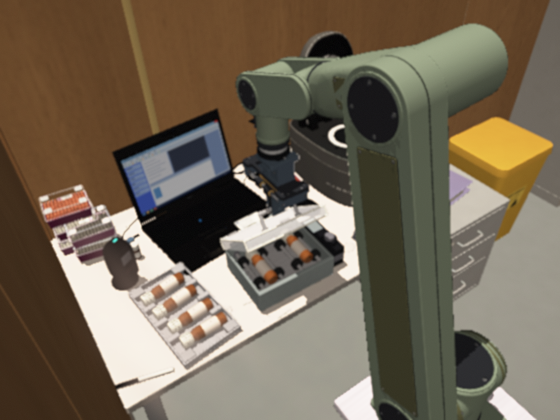

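>>> send_rows(targets=[[[0,0.016,0,0.055,-0.001,0.027,1],[0,0.016,0,0.057,-0.001,0.022,1],[0,0.016,0,0.058,-0.001,0.018,1],[0,0.016,0,0.059,-0.002,0.014,1],[0,0.016,0,0.06,-0.002,0.01,1],[0,0.016,0,0.061,-0.002,0.005,1],[0,0.016,0,0.061,-0.002,0.001,1]]])

```text
time_s: 7.1
ee_pos: [609.5, 49.0, 238.6]
ee_rot: [-169.8, 0.2, 88.8]
force: [-4.1, -1.1, 9.4]
gripper_width: 9.5
gripper_force: 20.0
```

>>> send_rows(targets=[[[0,0.016,0,0.061,-0.002,-0.004,1],[0,0.016,0,0.06,-0.002,-0.008,1],[0,0.016,0,0.06,-0.002,-0.013,1],[0,0.016,0,0.059,-0.002,-0.017,1],[0,0.016,0,0.057,-0.002,-0.021,1],[0,0.016,0,0.056,-0.002,-0.025,1],[0,0.016,0,0.054,-0.002,-0.029,1],[0,0,0,0,0,0,1]]])

```text
time_s: 7.9
ee_pos: [694.8, 46.6, 212.9]
ee_rot: [-160.2, 0.4, 88.8]
force: [6.2, -0.7, 4.3]
gripper_width: 9.1
gripper_force: 20.0
```

Run:
```python
from h import *
s=env.state(); print(s['ee_pos'],s['ee_rot'],s['gripper_width'],s['force'],s['qpos'])
grab('scene','s3')
```

```text
[694.821754    46.62678582 212.93669189] [-160.19310814    0.39260582   88.84259345] 9.09529672568898 [ 6.21151568 -0.68897735  4.25975513] [  2.477273    41.91248285  51.77459184   0.89740396 106.10366084
   3.80174057]
```

View pics/s3.png

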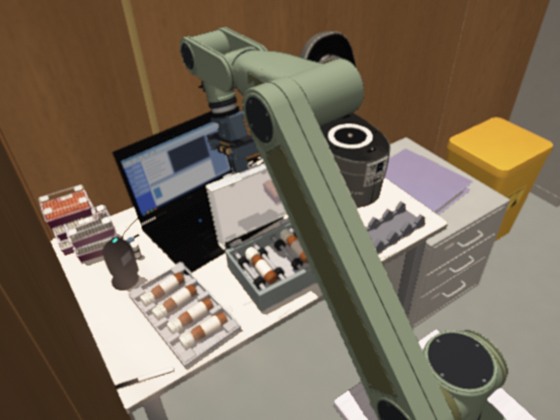

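Hood fully open. I'll release the bar, retreat and fly above the tray.

>>> send_rows(targets=[[[0,0,0,0,0,0,0.35],[0,0,0,0,0,0,0.35],[0,0,0,0,0,0,0.35],[0,0,0,0.04,0,0.11,0.35],[0,0,0,0.04,0,0.11,0.35],[0,0,0,0.04,0,0.11,0.35],[0,0,0,0.04,0,0.11,0.35],[0,0,0,0,0,0,0.35]]])

```text
time_s: 8.75
ee_pos: [724.8, 46.5, 302.8]
ee_rot: [-160.2, 0.4, 88.9]
force: [0.6, 0.3, 1.0]
gripper_width: 29.3
gripper_force: 0.0
```

>>> send_rows(targets=[[[0,-0.02,0.01,-0.08,0.18,0,0],[0,-0.02,0.01,-0.1,0.18,0,0],[0,-0.03,0.01,-0.1,0.17,0,0],[0,-0.03,0.01,-0.1,0.17,-0.03,0],[0,-0.03,0.01,-0.13,0.13,-0.04,-0.1],[0,-0.03,0.01,-0.13,0.11,-0.05,-0.1],[0,-0.03,0.01,-0.15,0.09,-0.05,-0.1],[0,-0.03,0.01,-0.15,0.09,-0.05,-0.1],[0,0,0,0,0,0,-0.1]]])

```text
time_s: 9.65
ee_pos: [527.8, 270.8, 253.7]
ee_rot: [-179.1, 1.4, 96.1]
force: [-0.6, -0.1, -0.2]
gripper_width: 49.9
gripper_force: 0.0
```

Run:
```python
from h import *
np.set_printoptions(precision=1,suppress=True)
s=env.state(); print(s['time_s'],s['ee_pos'],s['ee_rot'],s['gripper_width'],s['qpos'])
p,d=grab('wrist','w4'); C=cloud('wrist',d)
for r in optics.silhouettes('wrist','bottle_1')[:6]:
    m=r['mask']&(d>0); P=C[m]; P=P[P[:,2]>14]
    print(round(r['conf'],2),m.sum(),rect(P),np.percentile(P[:,2],[50,98]))
```

```text
9.65 [527.8 270.8 253.7] [-179.1    1.4   96.1] 49.890866111688226 [26.6 19.5 82.1 -1.  79.7 20.7]
0.92 3441 (array([577.9, 333.3]), (31.99430274963379, 119.70065307617188), 10.213308334350586) [34.6 38.1]
0.87 3417 (array([460.6, 312. ]), (31.43802261352539, 120.2951889038086), 2.8743059635162354) [34.1 37.6]
0.84 3524 (array([634. , 342.7]), (32.024871826171875, 118.96884155273438), 10.408427238464355) [34.6 38.3]
0.6 3370 (array([515.6, 319.8]), (32.34231185913086, 119.00697326660156), 7.151022911071777) [34.4 37.8]
```

View pics/w4.png

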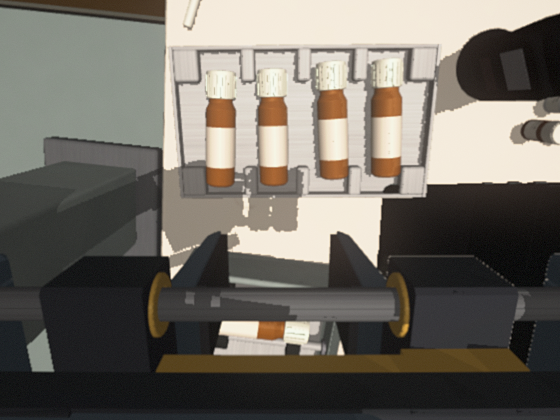

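Four bottles lie in the lanes at wrist px (221,130), (272,125), (333,120) and (387,118). The wrist and top measurements agree to within about 5 mm. I'll start with the front one.

```bash
cat >> h.py <<'E'
def go(x,y,z,yaw):
    s=env.state(); d=(np.array([x,y,z])-s['ee_pos'])/200
    r=(Ro.from_euler('xyz',[180,0,yaw],degrees=True)*Ro.from_euler('xyz',s['ee_rot'],degrees=True).inv()).as_rotvec()/(np.pi/2)
    n=max(np.linalg.norm(d)/.24,np.linalg.norm(r)/.09)
    print('rot',r.round(4),'shift',d.round(4),'minrows',round(n,1))
def bottles(cam,save=None,zmin=14):
    s=env.state(); p,d=grab(cam,save); C=cloud(cam,d)
    print('t',round(s['time_s'],2),s['ee_pos'].round(1),s['ee_rot'].round(1),'w',round(s['gripper_width'],1))
    for r in optics.silhouettes(cam,'bottle_1')[:8]:
        P=C[r['mask']&(d>0)]; P=P[P[:,2]>zmin]
        if len(P)<20: continue
        c,sz,a=rect(P); print(round(r['conf'],2),c.round(1),np.round(sz,1),round(a,1),'z',np.percentile(P[:,2],[5,50,98]).round(1))
E
python3 - <<'E'
from h import *
go(459.5,312.5,110,92.9)
E
```

```text
rot [ 0.0157 -0.004  -0.0335] shift [-0.3718  0.211  -0.729 ] minrows 3.5
```

>>> send_rows(targets=[[[0.004,-0.001,-0.0085,-0.093,0.053,-0.182,0.03],[0.004,-0.001,-0.0085,-0.093,0.053,-0.182,0.03],[0.004,-0.001,-0.0085,-0.093,0.053,-0.182,0.03],[0.004,-0.001,-0.0085,-0.093,0.053,-0.182,0.03],[0,0,0,0,0,0,0.03]]])

```text
time_s: 10.25
ee_pos: [457.3, 310.7, 105.9]
ee_rot: [-179.5, 0.3, 92.8]
force: [-0.9, -0.5, -0.3]
gripper_width: 44.1
gripper_force: 0.0
```

>>> send_rows(targets=[[[0,0,0,0,0,-0.16,0.03],[0,0,0,0,0,-0.16,0.03],[0,0,0,0,0,-0.1,0.03],[0,0,0,0,0,-0.06,0.03],[0,0,0,0,0,0,0.6],[0,0,0,0,0,0,0.6],[0,0,0,0,0,0,0.6]]])

```text
time_s: 10.95
ee_pos: [462.1, 313.1, 16.1]
ee_rot: [179.8, -0.1, 92.8]
force: [-0.9, -0.3, -2.2]
gripper_width: 31.4
gripper_force: 19.8
```

>>> send_rows(targets=[[[0,0,0,0,0,0.1,0.6],[0,0,0,0,0,0.2,0.6],[0,0,0,0,0,0.23,0.6],[0,0,0,0,0,0.23,0.6],[0,0,0,0,0,0.2,0.6],[0,0,0,0,0,0,0.6]]])

```text
time_s: 11.55
ee_pos: [464.8, 315.0, 214.9]
ee_rot: [179.1, -0.5, 92.8]
force: [0.3, 0.5, -1.2]
gripper_width: 31.5
gripper_force: 19.8
```

>>> send_rows(targets=[[[0,0,0.0866,-0.01,-0.119,0.015,0.6],[0,0,0.0866,-0.01,-0.119,0.015,0.6],[0,0,0.0866,-0.01,-0.119,0.015,0.6],[0,0,0.0866,-0.01,-0.119,0.015,0.6],[0,0,0.0866,-0.01,-0.119,0.015,0.6],[0,0,0.0866,-0.01,-0.119,0.015,0.6],[0,0,0.0866,-0.01,-0.119,0.015,0.6],[0,0,0.0866,-0.01,-0.119,0.015,0.6],[0,0,0.0866,-0.01,-0.119,0.015,0.6],[0,0,0.0866,-0.01,-0.119,0.015,0.6],[0,0,0.0866,-0.01,-0.119,0.015,0.6],[0,0,0,0,0,0,0.6]]])

```text
time_s: 12.75
ee_pos: [439.1, 49.0, 240.5]
ee_rot: [180.0, 0.0, 178.4]
force: [0.9, 0.2, -2.1]
gripper_width: 31.9
gripper_force: 19.8
```

Run:
```python
from h import *
bottles('wrist','w5',50)
for r in optics.place_of('wrist','running_1')[:4]+optics.place_of('wrist','groove_2')[:4]: print(r['conf'],r['at'],at_height('wrist',r['at'],65.5).round(1))
```

```text
t 12.75 [439.1  49.  240.5] [180.    0.  178.4] w 31.9
0.81 [488.   48.5] [ 68.2 221.8] 89.0 z [248.8 257.4 260.8]
0.74 [337.1, 263.2] [513.1 109.1  65.5]
```

View pics/w5.png

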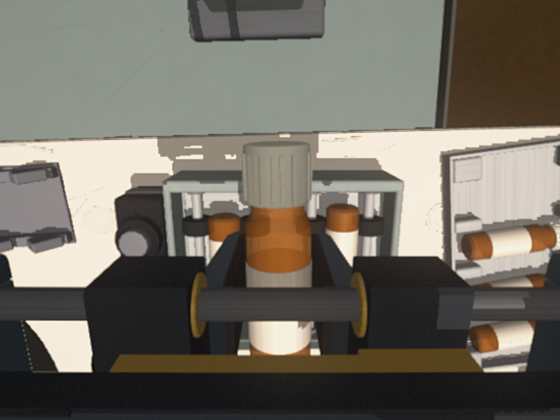

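Run:
```python
from h import *
np.set_printoptions(precision=1,suppress=True)
p,d=grab('wrist'); C=cloud('wrist',d)
A=C.reshape(-1,3); b=A[(abs(A[:,2]-72)<5)&(A[:,0]<445)&(A[:,0]>400)&(A[:,1]>-75)&(A[:,1]<180)]
print('rim',len(b),rect(b),b.min(0),b.max(0))
for y in range(-60,175,20):
    q=b[abs(b[:,1]-y)<8]; print(y,q[:,0].min() if len(q) else None,np.median(q[:,2]) if len(q) else None)
for u in [(167,183),(402,183),(198,205),(372,205),(311,200)]: print(u,at_height('wrist',u,72),C[u[1],u[0]])
# top camera estimates
p,d=grab('top'); C=cloud('top',d).reshape(-1,3)
b=C[(abs(C[:,2]-72)<7)&(abs(C[:,0]-515)<110)&(abs(C[:,1]-50)<130)]
print('top rim',rect(b),b.min(0),b.max(0))
for r in optics.silhouettes('top','running_1')[:6]:
    P=cloud('top',d)[r['mask']&(d>0)]; print(r['conf'],rect(P),np.median(P[:,2]))
cv2.imwrite('pics/t6.png',cv2.resize(cv2.cvtColor(p,cv2.COLOR_RGB2BGR)[180:300,110:300],None,fx=4,fy=4))
```

```text
rim 2438 (array([433.6,  46.6]), (22.330663681030273, 242.7675323486328), 0.08210945874452591) [422.6 -74.7  67. ] [444.9 168.   73.7]
-60 422.574477232401 70.94558452532189
-40 422.9335169120046 71.29262547956577
-20 423.41128254897234 71.19879174502347
0 423.8495363481616 71.27871361667273
20 424.4636668530308 71.25931915352731
40 None None
60 None None
80 426.3852409702804 71.19922452430369
100 426.61579009145896 71.13457763077864
120 426.9940388437003 71.15148958993967
140 427.5422210302887 71.13057847029475
160 428.14237152093796 71.07117864625815
(167, 183) [425.  -52.5  72. ] [425.2 -52.8  70.9]
(402, 183) [430.8 168.   72. ] [444.9 192.5  -0.1]
(198, 205) [447.  -25.1  72. ] [451.8 -29.7  52.3]
(372, 205) [451.4 140.6  72. ] [461.5 150.8  32.6]
(311, 200) [445.   82.4  72. ] [448.8  83.8  55.9]
top rim (array([522.2,  43.2]), (248.74563598632812, 192.8122100830078), 88.22118377685547) [422.8 -78.8  65. ] [622.3 166.2  79. ]
0.72 (array([537.1, 109.2]), (30.816316604614258, 64.62113189697266), 88.07678985595703) 78.12883194862097
0.54 (array([525.4,  -6.1]), (29.491390228271484, 106.52874755859375), 88.3066635131836) 78.32730492420636
```

View pics/t6.png

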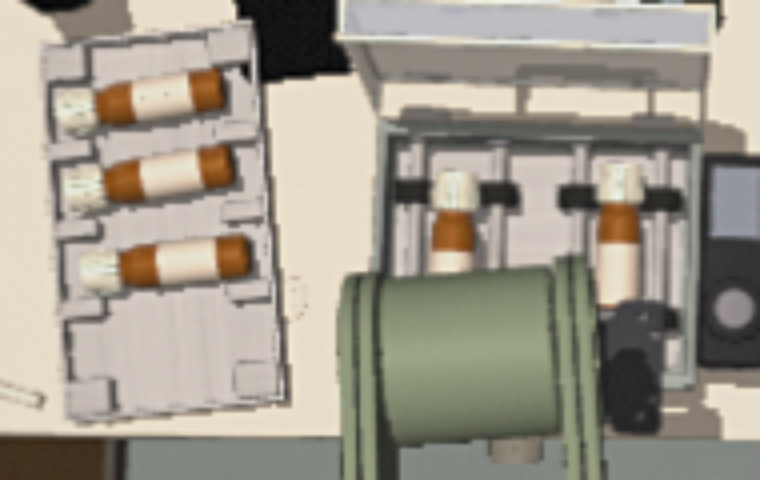

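The three remaining tray bottles at crop (150,95), (150,170) and (165,260) are undisturbed. The running bottles sit at y≈109 and -6, so groove 2 is at about (517,52) with yaw -1.5°. Moving above it.

>>> send_rows(targets=[[[0,0,0,0.097,0.004,-0.138,0.6],[0,0,0,0.097,0.004,-0.138,0.6],[0,0,0,0.097,0.004,-0.138,0.6],[0,0,0,0.097,0.004,-0.138,0.6],[0,0,0,0,0,0,0.6],[0,0,0,0,0,0,0.6],[0,0,0,0,0,0,0.6]]])

```text
time_s: 13.8
ee_pos: [517.0, 54.6, 130.8]
ee_rot: [179.9, -0.0, 178.5]
force: [-0.2, -0.7, -1.1]
gripper_width: 31.6
gripper_force: 19.8
```

Run:
```python
from h import *
np.set_printoptions(precision=1,suppress=True)
bottles('wrist','w7',50)
go(517,52,62,178.5)
p,d=grab('wrist'); C=cloud('wrist',d)
for r in optics.silhouettes('wrist','running_1')[:4]:
    P=C[r['mask']&(d>0)]; P=P[P[:,2]<100]; print(r['conf'],len(P), rect(P) if len(P)>20 else '')
```

```text
t 13.8 [517.   54.6 130.8] [179.9  -0.  178.5] w 31.6
0.82 [508.5  50.8] [ 46.2 109.1] 85.4 z [139.9 148.1 151.5]
rot [-0.  0. -0.] shift [-0.  -0.  -0.3] minrows 1.4
0.89 6330 (array([502.3, 114.7]), (43.805728912353516, 97.6948471069336), 87.86790466308594)
0.36 1292 (array([ 653.4, -155.1]), (56.43409729003906, 15.928178787231445), 57.42524337768555)
```

View pics/w7.png

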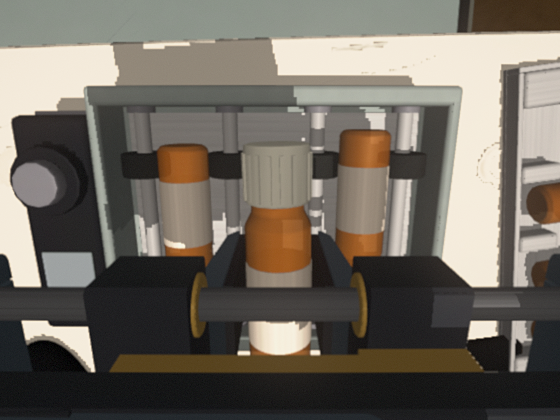

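Run:
```python
from h import *
np.set_printoptions(precision=1,suppress=True)
for u in [(143,130),(231,130),(318,130),(405,130)]: print(u,at_height('wrist',u,53))
for u in [(122,164),(158,164),(209,164),(338,164),(389,164),(426,164)]: print(u,at_height('wrist',u,66))
for u in [(88,92),(460,92),(275,88)]: print(u,at_height('wrist',u,72))
p,d=grab('wrist'); C=cloud('wrist',d).reshape(-1,3)
for lo,hi in [(-30,20),(80,140)]:
    b=C[(C[:,1]>lo)&(C[:,1]<hi)&(C[:,2]>78)&(C[:,2]<95)&(C[:,0]<560)]; print(len(b),b.mean(0),rect(b),b.min(0),b.max(0))
```

```text
(143, 130) [450.7 -34.1  53. ]
(231, 130) [452.3  24.3  53. ]
(318, 130) [453.8  81.9  53. ]
(405, 130) [455.2 139.7  53. ]
(122, 164) [471.2 -45.6  66. ]
(158, 164) [471.9 -22.3  66. ]
(209, 164) [472.8  10.5  66. ]
(338, 164) [474.9  93.4  66. ]
(389, 164) [475.8 126.3  66. ]
(426, 164) [476.3 150.3  66. ]
(88, 92) [426.9 -57.6  72. ]
(460, 92) [432.6 165.   72. ]
(275, 88) [427.8  54.3  72. ]
3118 [494.4  -6.   80. ] (array([495.2,  -6.1]), (22.66253089904785, 69.7607192993164), 88.73052978515625) [460.3 -17.8  78. ] [530.2   4.9  82.8]
3565 [492.1 109.   80. ] (array([495.5, 109. ]), (22.333019256591797, 84.42772674560547), 88.89225006103516) [453.3  97.6  78. ] [537.6 120.4  83.1]
```

>>> send_rows(targets=[[[0,0,0,0,0,-0.12,0.6],[0,0,0,0,0,-0.12,0.6],[0,0,0,0,0,-0.05,0.6],[0,0,0,0,0,-0.03,0.6],[0,0,0,0,0,-0.02,0.6],[0,0,0,0,0,0,0.6],[0,0,0,0,0,0,0.6],[0,0,0,0,0,0,0.6]]])

```text
time_s: 14.85
ee_pos: [517.1, 52.2, 62.7]
ee_rot: [-179.9, -0.0, 178.6]
force: [-1.3, -7.5, 2.3]
gripper_width: 31.6
gripper_force: 20.0
```

Run:
```python
from h import *
s=env.state(); print(s['ee_pos'],s['ee_rot'],s['force'])
go(517,51.5,61.5,178.5)
```

```text
[517.13715754  52.24205893  62.73953469] [-1.79877113e+02 -4.04385858e-02  1.78586360e+02] [-1.33592561 -7.51395563  2.31871055]
rot [ 0.0014 -0.0005 -0.001 ] shift [-0.0007 -0.0037 -0.0062] minrows 0.0
```

>>> send_rows(targets=[[[0,0,0,0,-0.006,-0.003,0.6],[0,0,0,0,0,0,0.6],[0,0,0,0,0,0,0.03],[0,0,0,0,0,0,0.03],[0,0,0,0,0,0,0.03],[0,0,0,0,0,0.1,0.03],[0,0,0,0,0,0.2,0.03],[0,0,0,0,0,0.23,0.03],[0,0,0,-0.1,0,0.22,0.03],[0,0,0,-0.15,0,0.1,0.03]]])

```text
time_s: 15.85
ee_pos: [469.5, 53.6, 235.0]
ee_rot: [179.8, 0.4, 178.5]
force: [0.3, 0.4, -0.9]
gripper_width: 44.3
gripper_force: 0.0
```

>>> send_rows(targets=[[[0,0,-0.085,0.01,0.1,0,0.03],[0,0,-0.085,0.02,0.11,0,0.03],[0,0,-0.085,0.03,0.11,0,0.03],[0,0,-0.085,0.03,0.11,0,0.03],[0,0,-0.085,0.03,0.11,0,0.03],[0,0,-0.085,0.03,0.11,0,0.03],[0,0,-0.085,0.03,0.11,0,0.03],[0,0,-0.085,0.04,0.11,0,0.03],[0,0,-0.085,0.04,0.11,0,0.03],[0,0,-0.085,0.04,0.11,0,0.03],[0,0,0,0,0,0,0.03],[0,0,0,0,0,0,0.03]]])

```text
time_s: 17.05
ee_pos: [526.6, 271.2, 230.5]
ee_rot: [180.0, -0.1, 102.2]
force: [-0.3, -0.8, -0.3]
gripper_width: 44.4
gripper_force: 0.0
```

Run:
```python
from h import *
s=env.state()
bottles('wrist','w8',14)
bottles('top','t8',14)
```

```text
t 17.05 [526.6 271.2 230.5] [ 1.800e+02 -1.000e-01  1.022e+02] w 44.4
0.72 [573.2 333. ] [ 32. 120.] 10.2 z [24.4 33.2 36.7]
t 17.15 [526.6 270.4 230.9] [ 1.799e+02 -1.000e-01  1.020e+02] w 44.2
0.73 [517.5  51.7] [124.6  31.2] 0.2 z [68.5 77.7 85.7]
0.71 [624.6 279.3] [79.9 36.2] 64.2 z [ 19.4  33.  177.7]
0.71 [580.6  43.4] [312.2 315.2] 89.8 z [ 30.7  69.8 261.9]
0.63 [571.5 273.3] [80.9 43.9] 74.2 z [ 21.3  32.8 324.9]
```

View pics/w8.png

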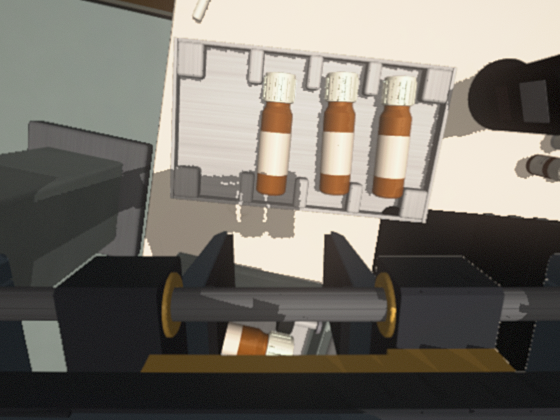

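```bash
cat >> h.py <<'E'
def blobs(cam,x0,x1,y0,y1,z0,z1):
    p,d=grab(cam); C=cloud(cam,d); s=env.state(); print('t',round(s['time_s'],2),s['ee_pos'].round(1),s['ee_rot'].round(1))
    m=(C[...,0]>x0)&(C[...,0]<x1)&(C[...,1]>y0)&(C[...,1]<y1)&(C[...,2]>z0)&(C[...,2]<z1)&(d>0)
    n,l=cv2.connectedComponents(m.astype(np.uint8))
    for i in range(1,n):
        P=C[l==i]
        if len(P)>150: c,sz,a=rect(P); print(len(P),c.round(1),np.round(sz,1),round(a,1),P[:,2].max().round(1))
E
python3 - <<'E'
from h import *
blobs('wrist',380,720,230,430,28,45)
E
```

```text
t 17.3 [526.8 270.3 231.2] [ 1.799e+02 -1.000e-01  1.020e+02]
3211 [511.7 319.9] [ 28.9 119.9] 5.8 38.5
3213 [572.9 333.5] [ 29.2 119.9] 11.6 38.3
3127 [629.9 342.5] [ 28.8 120.4] 9.4 38.8
470 [702.9 393.2] [ 5.8 49.7] 29.2 45.0
```

Bottles remain at wrist px (275,130), (338,130) and (395,135), in their lanes as before. Picking the front one.

>>> send_rows(targets=[[[0,0,-0.017,-0.0185,0.062,-0.164,0.03],[0,0,-0.017,-0.0185,0.062,-0.164,0.03],[0,0,-0.017,-0.0185,0.062,-0.164,0.03],[0,0,-0.017,-0.0185,0.062,-0.164,0.03],[0,0,0,0,0,0,0.03],[0,0,0,0,0,0,0.03]]])

```text
time_s: 17.9
ee_pos: [512.4, 320.3, 100.3]
ee_rot: [179.9, -0.1, 95.9]
force: [0.1, 0.6, 0.0]
gripper_width: 44.7
gripper_force: 0.0
```

>>> send_rows(targets=[[[0,0,0,0,0,-0.16,0.03],[0,0,0,0,0,-0.14,0.03],[0,0,0,0,0,-0.08,0.03],[0,0,0,0,0,-0.05,0.03],[0,0,0,0,0,0,0.03],[0,0,0,0,0,0,0.03],[0,0,0,0,0,0,0.6],[0,0,0,0,0,0,0.6],[0,0,0,0,0,0,0.6]]])

```text
time_s: 18.8
ee_pos: [512.8, 321.0, 15.0]
ee_rot: [179.8, -0.1, 95.9]
force: [-1.0, -0.2, 4.9]
gripper_width: 31.5
gripper_force: 19.9
```

>>> send_rows(targets=[[[0,0,0,0,0,0.1,0.6],[0,0,0,0,0,0.2,0.6],[0,0,0,0,0,0.23,0.6],[0,0,0,0,0,0.23,0.6],[0,0,0,0,0,0.2,0.6],[0,0,0,-0.02,-0.1,0.04,0.6]]])

```text
time_s: 19.4
ee_pos: [510.7, 303.3, 219.1]
ee_rot: [179.3, -0.4, 96.0]
force: [0.9, -0.5, -1.6]
gripper_width: 31.5
gripper_force: 19.9
```

>>> send_rows(targets=[[[0,0,-0.085,-0.03,-0.21,0,0.6],[0,0,-0.085,-0.03,-0.22,0,0.6],[0,0,-0.085,-0.03,-0.22,0,0.6],[0,0,-0.085,-0.03,-0.22,0,0.6],[0,0,-0.085,-0.03,-0.22,0,0.6],[0,0,-0.085,-0.03,-0.22,0,0.6],[0,0,-0.085,-0.03,-0.22,0,0.6],[0,0,-0.085,-0.02,-0.22,0,0.6],[0,0,-0.085,0,-0.22,0,0.6],[0,0,-0.085,0,-0.22,0,0.6],[0,0,-0.085,0,-0.22,0,0.6],[0,0,-0.085,0,-0.22,-0.05,0.6]]])

```text
time_s: 20.6
ee_pos: [461.2, -227.4, 203.6]
ee_rot: [179.9, -0.1, 3.7]
force: [0.7, 0.2, -0.9]
gripper_width: 31.8
gripper_force: 19.9
```

>>> send_rows(targets=[[[0,0,-0.019,0,-0.16,-0.1,0.6],[0,0,0,0,-0.13,-0.1,0.6],[0,0,0,0,0,0,0.6],[0,0,0,0,0,0,0.6]]])

```text
time_s: 21.0
ee_pos: [460.6, -283.1, 162.3]
ee_rot: [-179.9, 0.1, 2.3]
force: [0.5, -0.3, -0.4]
gripper_width: 31.9
gripper_force: 19.9
```

Run:
```python
from h import *
s=env.state(); print(s['ee_pos'],s['ee_rot'],s['gripper_width'],s['qpos'].round())
p,d=grab('wrist','w9'); C=cloud('wrist',d)
A=C.reshape(-1,3); b=A[(A[:,2]<25)&(A[:,2]>3.5)&(abs(A[:,1]+304)<140)&(abs(A[:,0]-463)<80)]; print('base',len(b),rect(b))
b=A[(A[:,2]<50)&(A[:,2]>39)&(abs(A[:,1]+304)<140)&(abs(A[:,0]-463)<80)]; print('teeth',len(b),rect(b))
```

```text
[ 460.63352629 -283.07383499  162.33623967] [-1.79945587e+02  8.40756662e-02  2.27792251e+00] 31.921955720594053 [-33.  18.  99.  -0.  64.  55.]
base 14534 (array([ 473.44265747, -299.97766113]), (257.6027526855469, 100.14393615722656), 89.25887298583984)
teeth 1505 (array([ 463.96762085, -304.47113037]), (88.05378723144531, 191.1189727783203), 2.7002735137939453)
```

View pics/w9.png

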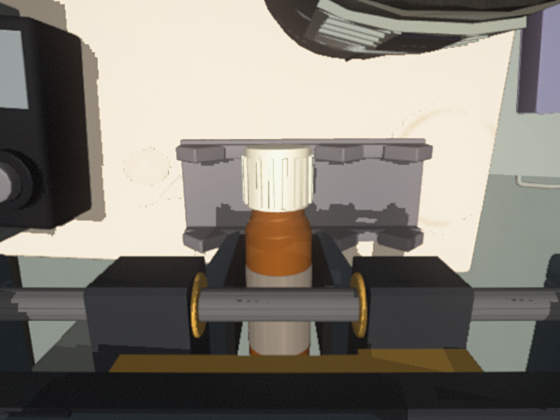

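The cradle's plates with their teeth are at rows 150 and 237. The teeth fit gives centre (464,-304.5), yaw 2.7°, and the size matches (88x191). The bottle goes to notch 3 (466.7,-362.4).

>>> send_rows(targets=[[[0,0,0.002,0.01,-0.132,-0.12,0.6],[0,0,0.002,0.01,-0.132,-0.12,0.6],[0,0,0,0.01,-0.132,-0.12,0.6],[0,0,0,0,0,0,0.6],[0,0,0,0,0,0,0.6],[0,0,0,0,0,0,0.6]]])

```text
time_s: 21.65
ee_pos: [468.8, -361.6, 93.1]
ee_rot: [179.9, -0.2, 2.8]
force: [0.1, -0.4, -1.8]
gripper_width: 31.2
gripper_force: 19.9
```

Run:
```python
from h import *
s=env.state(); print(s['ee_pos'],s['ee_rot'])
go(466.7,-362.4,35.5,2.7)
```

```text
[ 468.77444019 -361.6019004    93.09895393] [ 1.79867155e+02 -1.69694762e-01  2.79186855e+00]
rot [ 0.0014  0.002  -0.001 ] shift [-0.0104 -0.004  -0.288 ] minrows 1.2
```

>>> send_rows(targets=[[[0,0,0,-0.005,-0.002,-0.1,0.6],[0,0,0,0,0,-0.1,0.6],[0,0,0,0,0,-0.05,0.6],[0,0,0,0,0,-0.03,0.6],[0,0,0,0,0,-0.005,0.6],[0,0,0,0,0,0,0.6],[0,0,0,0,0,0,0.6]]])

```text
time_s: 22.35
ee_pos: [467.5, -362.6, 35.5]
ee_rot: [179.9, -0.1, 2.7]
force: [0.7, 2.4, -0.6]
gripper_width: 31.9
gripper_force: 19.9
```

>>> send_rows(targets=[[[0,0,0,0,0,-0.004,0.6],[0,0,0,0,0,0,0.03],[0,0,0,0,0,0,0.03],[0,0,0,0,0,0,0.03],[0,0,0,0,0,0.1,0.03],[0,0,0,0,0,0.2,0.03],[0,0,0,0,0,0.23,0.03],[0,0,0,0,0,0.22,0.03],[0,0,0,0,0.1,0.2,0.03]]])

```text
time_s: 23.25
ee_pos: [467.4, -344.8, 226.2]
ee_rot: [179.8, -0.2, 2.6]
force: [1.4, -0.3, -0.8]
gripper_width: 44.5
gripper_force: 0.0
```

>>> send_rows(targets=[[[0,0,0.085,0,0.2,0,0.03],[0,0,0.085,0,0.22,0,0.03],[0,0,0.085,0,0.22,0,0.03],[0,0,0.085,0,0.22,0,0.03],[0,0,0.085,0,0.22,0,0.03],[0,0,0.085,0,0.22,0,0.03],[0,0,0.085,0,0.22,0,0.03],[0,0,0.085,0,0.22,0,0.03],[0,0,0.085,0,0.22,0,0.03],[0,0,0.085,0,0.22,0,0.03],[0,0,0.085,0,0.22,0,0.03],[0,0,0.085,0,0.22,0,0.03]]])

```text
time_s: 24.45
ee_pos: [467.1, 182.7, 224.2]
ee_rot: [179.9, -0.1, 94.8]
force: [2.1, -0.1, -0.2]
gripper_width: 44.0
gripper_force: 0.0
```

>>> send_rows(targets=[[[0,0,0.06,0.12,0.17,0,0.03],[0,0,0,0.16,0.17,0,0.03],[0,0,0,0.16,0.1,0,0.03],[0,0,0,0,0,0,0.03],[0,0,0,0,0,0,0.03]]])

```text
time_s: 24.95
ee_pos: [555.2, 269.0, 223.0]
ee_rot: [-180.0, -0.0, 99.9]
force: [-0.3, 0.3, -0.9]
gripper_width: 44.3
gripper_force: 0.0
```

Run:
```python
from h import *
bottles('top','t10',14)
blobs('wrist',380,720,230,430,28,45)
```

```text
t 24.95 [555.2 269.  223. ] [-180.    -0.    99.9] w 44.3
0.67 [ 464.2 -361.1] [120.5  36.2] 3.1 z [39.8 51.9 59.5]
0.66 [579.4  36.5] [335.2 295.8] 7.7 z [ 30.4  69.9 262.3]
0.64 [619.8 273.7] [94.1 26.6] 45.6 z [ 20.6  31.5 317.7]
t 25.1 [554.4 268.2 224.3] [ 1.799e+02 -1.000e-01  9.990e+01]
3428 [573.5 333.6] [ 28.8 120.2] 10.6 38.0
494 [702.4 393.2] [ 5.6 48.2] 29.5 44.9
3410 [629.7 342.1] [ 29.  120.4] 10.7 38.4
```

Notch 3 is loaded well. Now the next bottle.

>>> send_rows(targets=[[[0,0,0.002,0.024,0.082,-0.155,0.03],[0,0,0.002,0.024,0.082,-0.155,0.03],[0,0,0.002,0.024,0.082,-0.155,0.03],[0,0,0.002,0.024,0.082,-0.155,0.03],[0,0,0,0,0,0,0.03],[0,0,0,0,0,0,0.03]]])

```text
time_s: 25.7
ee_pos: [573.9, 334.0, 100.4]
ee_rot: [179.9, -0.1, 100.6]
force: [-0.6, 0.6, -0.1]
gripper_width: 44.0
gripper_force: 0.0
```

>>> send_rows(targets=[[[0,0,0,0,0,-0.16,0.03],[0,0,0,0,0,-0.14,0.03],[0,0,0,0,0,-0.08,0.03],[0,0,0,0,0,-0.05,0.03],[0,0,0,0,0,0,0.03],[0,0,0,0,0,0,0.03],[0,0,0,0,0,0,0.6],[0,0,0,0,0,0,0.6],[0,0,0,0,0,0,0.6]]])

```text
time_s: 26.6
ee_pos: [575.0, 335.0, 15.3]
ee_rot: [179.8, -0.1, 100.6]
force: [-1.3, -0.8, 4.9]
gripper_width: 31.1
gripper_force: 20.0
```

>>> send_rows(targets=[[[0,0,0,0,0,0.1,0.6],[0,0,0,0,0,0.2,0.6],[0,0,0,0,0,0.23,0.6],[0,0,0,0,0,0.23,0.6],[0,0,0,0,0,0.2,0.6],[0,0,0,-0.15,-0.1,0,0.6]]])

```text
time_s: 27.2
ee_pos: [550.2, 318.2, 212.9]
ee_rot: [178.9, -0.4, 100.7]
force: [0.5, 0.3, -0.6]
gripper_width: 31.7
gripper_force: 20.0
```

>>> send_rows(targets=[[[0,0,-0.085,-0.06,-0.22,0,0.6],[0,0,-0.085,-0.06,-0.22,0,0.6],[0,0,-0.085,-0.06,-0.22,0,0.6],[0,0,-0.085,-0.06,-0.22,0,0.6],[0,0,-0.085,-0.06,-0.22,0,0.6],[0,0,-0.085,-0.06,-0.22,0,0.6],[0,0,-0.085,0,-0.22,0,0.6],[0,0,-0.085,0,-0.22,0,0.6],[0,0,-0.085,0,-0.22,0,0.6],[0,0,-0.085,0,-0.22,0,0.6],[0,0,-0.085,0,-0.22,0,0.6],[0,0,-0.085,0,-0.22,0,0.6]]])

```text
time_s: 28.4
ee_pos: [471.9, -215.0, 206.0]
ee_rot: [179.9, -0.1, 8.5]
force: [0.9, -0.3, -1.5]
gripper_width: 31.4
gripper_force: 20.0
```

>>> send_rows(targets=[[[0,0,-0.023,-0.015,-0.152,-0.1,0.6],[0,0,-0.023,-0.015,-0.152,-0.15,0.6],[0,0,-0.022,-0.015,-0.152,-0.15,0.6],[0,0,0,0,0,-0.1,0.6],[0,0,0,0,0,0,0.6],[0,0,0,0,0,0,0.6],[0,0,0,0,0,0,0.6]]])

```text
time_s: 29.1
ee_pos: [464.3, -304.5, 107.5]
ee_rot: [179.8, -0.2, 2.8]
force: [0.6, -0.2, -0.9]
gripper_width: 31.9
gripper_force: 20.0
```

Run:
```python
from h import *
go(464,-304.5,35.2,2.7)
```

```text
rot [ 0.0018  0.0025 -0.0008] shift [-0.0016  0.     -0.3614] minrows 1.5
```

>>> send_rows(targets=[[[0,0,0,0,0,-0.13,0.6],[0,0,0,0,0,-0.13,0.6],[0,0,0,0,0,-0.06,0.6],[0,0,0,0,0,-0.03,0.6],[0,0,0,0,0,-0.012,0.6],[0,0,0,0,0,0,0.6],[0,0,0,0,0,0,0.6]]])

```text
time_s: 29.8
ee_pos: [463.8, -304.4, 35.1]
ee_rot: [179.9, -0.2, 2.7]
force: [-2.6, 3.1, 5.2]
gripper_width: 31.4
gripper_force: 20.0
```

>>> send_rows(targets=[[[0,0,0,0,0,0,0.03],[0,0,0,0,0,0,0.03],[0,0,0,0,0,0,0.03],[0,0,0,0,0,0.1,0.03],[0,0,0,0,0,0.2,0.03],[0,0,0,0,0,0.23,0.03],[0,0,0,0,0,0.22,0.03],[0,0,0,0,0.1,0.2,0.03]]])

```text
time_s: 30.6
ee_pos: [463.8, -286.2, 225.8]
ee_rot: [179.8, -0.2, 2.6]
force: [0.6, -0.2, 1.0]
gripper_width: 44.3
gripper_force: 0.0
```

>>> send_rows(targets=[[[0,0,0.085,0,0.2,0,0.03],[0,0,0.085,0,0.22,0,0.03],[0,0,0.085,0,0.22,0,0.03],[0,0,0.085,0,0.22,0,0.03],[0,0,0.085,0,0.22,0,0.03],[0,0,0.085,0,0.22,0,0.03],[0,0,0.085,0,0.22,0,0.03],[0,0,0.085,0,0.22,0,0.03],[0,0,0.085,0,0.22,0,0.03],[0,0,0.085,0,0.22,0,0.03],[0,0,0.085,0,0.22,0,0.03],[0,0,0.085,0.05,0.22,0,0.03]]])

```text
time_s: 31.8
ee_pos: [472.5, 241.2, 223.8]
ee_rot: [179.9, -0.1, 94.9]
force: [1.4, -0.3, 0.8]
gripper_width: 44.2
gripper_force: 0.0
```

>>> send_rows(targets=[[[0,0,0.06,0.16,0.1,0,0.03],[0,0,0,0.2,0.05,0,0.03],[0,0,0,0.2,0.05,0,0.03],[0,0,0,0,0,0,0.03],[0,0,0,0,0,0,0.03]]])

```text
time_s: 32.3
ee_pos: [585.4, 279.4, 222.4]
ee_rot: [-180.0, -0.1, 99.9]
force: [-0.6, -0.8, 0.1]
gripper_width: 44.0
gripper_force: 0.0
```

Run:
```python
from h import *
bottles('top','t11',14)
blobs('wrist',380,720,230,430,28,45)
```

```text
t 32.3 [585.4 279.4 222.4] [-1.80e+02 -1.00e-01  9.99e+01] w 44.0
0.8 [517.4  51.7] [ 32.6 124.9] 87.2 z [67.7 78.  86.5]
0.73 [ 465.1 -358.4] [117.3  33.2] 4.4 z [42.3 52.7 61.5]
0.58 [ 459.2 -300.9] [116.2  32.4] 2.6 z [43.  52.3 61.5]
0.41 [614.5 284.7] [89.4 35.3] 31.2 z [19.7 32.4 41.8]
t 32.45 [584.3 279.1 223.9] [ 1.799e+02 -1.000e-01  9.990e+01]
3394 [629.7 342.2] [ 28.4 120.4] 10.1 38.3
447 [702.2 393.2] [ 5.1 47.9] 28.5 44.9
```

Run:
```python
from h import *
np.set_printoptions(precision=1,suppress=True)
for cam in ['top','scene']:
    p,d=grab(cam); C=cloud(cam,d).reshape(-1,3)
    for h in (60,80,95):
        b=C[(C[:,2]>h)&(C[:,2]<200)&(C[:,0]>660)&(C[:,0]<800)&(C[:,1]>370)&(C[:,1]<500)]
        if len(b): print(cam,h,len(b),b.min(0),b.max(0))
go(629.7,342.2,100,100.3)
```

```text
top 60 277 [707.2 380.2  61.7] [759.8 438.3 158.5]
top 80 276 [707.2 380.2  80.1] [759.8 438.3 158.5]
top 95 272 [707.2 380.2  97.7] [759.8 438.3 158.5]
scene 60 955 [686.3 371.4  60. ] [749.  443.7 154.3]
scene 80 801 [687.1 371.4  80. ] [749.  443.7 154.3]
scene 95 670 [687.1 372.1  95.7] [749.  442.3 154.3]
rot [-0.  0.  0.] shift [ 0.2  0.3 -0.6] minrows 3.1
```

Run:
```python
from h import *
np.set_printoptions(precision=1,suppress=True)
for cam in ['top','scene','wrist']:
    p,d=grab(cam); C=cloud(cam,d).reshape(-1,3)
    b=C[(C[:,2]>75)&(C[:,2]<200)&(C[:,0]>660)&(C[:,0]<800)&(C[:,1]>350)&(C[:,1]<500)]
    for x in range(680,740,6):
        q=b[(b[:,0]>=x)&(b[:,0]<x+6)]
        if len(q): print(cam,x,len(q),'ymin',np.percentile(q[:,1],[0,3]),'zmax',q[:,2].max())
    if cam=='wrist': grab(cam,'w12')
```

```text
top 704 7 ymin [406.2 406.7] zmax 152.97341746523875
top 710 21 ymin [396.3 397.6] zmax 156.9235204622961
top 716 37 ymin [383.7 385.9] zmax 158.44958518381475
top 722 39 ymin [381.1 382.1] zmax 158.70199221649636
top 728 40 ymin [379.1 382.4] zmax 157.1015797740924
top 734 45 ymin [380.2 380.6] zmax 155.13371871535122
scene 680 1 ymin [412.4 412.4] zmax 123.64577872580945
scene 686 29 ymin [410.9 411.6] zmax 136.07426225351088
scene 692 89 ymin [400.4 402. ] zmax 143.97333466650232
scene 698 155 ymin [384.2 391.8] zmax 146.2566141113587
scene 704 178 ymin [372.6 374.8] zmax 151.93903260193727
scene 710 150 ymin [371.8 373. ] zmax 152.93901491510601
scene 716 78 ymin [374.  377.8] zmax 153.3441280143335
scene 722 70 ymin [379.1 385.4] zmax 153.0683644845915
scene 728 54 ymin [379.9 387. ] zmax 153.11618706573046
scene 734 24 ymin [386.6 389.5] zmax 150.5171394417813
wrist 686 237 ymin [407.3 409.2] zmax 137.0203295453591
wrist 692 638 ymin [398.2 401.8] zmax 139.95068992773622
wrist 698 1461 ymin [385.4 392.9] zmax 147.2301246071879
wrist 704 1531 ymin [374.5 382.1] zmax 151.3853612479636
wrist 710 1695 ymin [370.9 371.7] zmax 153.25919636570754
wrist 716 1018 ymin [372.9 376.9] zmax 153.85022334991254
wrist 722 944 ymin [375.5 377. ] zmax 154.55852419287461
wrist 728 741 ymin [375.6 380. ] zmax 153.94246139075477
wrist 734 522 ymin [379.6 383. ] zmax 153.23001586982747
```

View pics/w12.png

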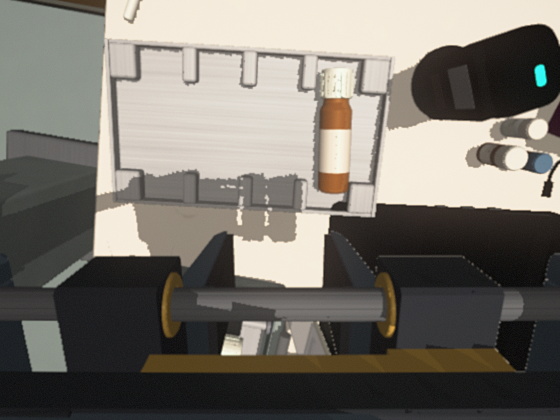

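The last bottle is at px (335,130). A tall black device stands close by (x≥690, y≥372 mm), so I'll lean the gripper 15° towards the robot about the bottle axis and grasp 10 mm off-centre.

>>> send_rows(targets=[[[0.0073,-0.041,0.0005,0.032,0.062,-0.1525,0.03],[0.0073,-0.041,0.0005,0.032,0.062,-0.1525,0.03],[0.0073,-0.041,0.0005,0.032,0.062,-0.1525,0.03],[0.0073,-0.041,0.0005,0.032,0.062,-0.1525,0.03],[0,0,0,0,0,0,0.03],[0,0,0,0,0,0,0.03],[0,0,0,0,0,0,0.03]]])

```text
time_s: 33.45
ee_pos: [612.7, 329.5, 104.2]
ee_rot: [164.7, -0.2, 100.1]
force: [0.9, -0.9, 1.3]
gripper_width: 44.2
gripper_force: 0.0
```

Run:
```python
from h import *
s=env.state(); p=s['ee_pos']; R=Ro.from_euler('xyz',s['ee_rot'],degrees=True).as_matrix()
print(p,R.round(3),s['force'],((np.array([632.7,332.6,16])-p)/200).round(4))
```

```text
[612.70892881 329.47318949 104.21801917] [[-0.176  0.95   0.259]
 [ 0.984  0.168  0.049]
 [ 0.003  0.264 -0.965]] [ 0.85519624 -0.89839007  1.33399768] [ 0.1     0.0156 -0.4411]
```

>>> send_rows(targets=[[[0,0,0,0.02,0.003,-0.14,0.03],[0,0,0,0.035,0.006,-0.13,0.03],[0,0,0,0.026,0.005,-0.1,0.03],[0,0,0,0.019,0.003,-0.071,0.03],[0,0,0,0,0,0,0.03],[0,0,0,0,0,0,0.03],[0,0,0,0,0,0,0.6],[0,0,0,0,0,0,0.6],[0,0,0,0,0,0,0.6],[0,0,0,0,0,0,0.6]]])

```text
time_s: 34.45
ee_pos: [632.4, 333.3, 15.5]
ee_rot: [164.7, -0.2, 100.1]
force: [0.3, 0.0, 6.1]
gripper_width: 31.3
gripper_force: 20.0
```

>>> send_rows(targets=[[[0,0,0,-0.027,-0.005,0.1,0.6],[0,0,0,-0.05,-0.01,0.2,0.6],[0,0,0,-0.06,-0.01,0.23,0.6],[0,0,0,-0.06,-0.01,0.23,0.6],[0,0,0,-0.053,-0.015,0.2,0.6],[-0.0145,0.082,0,-0.15,-0.05,0,0.6],[-0.0145,0.082,0,-0.15,-0.05,0,0.6],[0,0,0,0,0,0,0.6]]])

```text
time_s: 35.25
ee_pos: [520.5, 301.9, 205.3]
ee_rot: [-180.0, -0.1, 100.1]
force: [1.6, 1.1, -1.5]
gripper_width: 31.7
gripper_force: 20.0
```

>>> send_rows(targets=[[[0,0,-0.083,-0.03,-0.21,0,0.6],[0,0,-0.083,-0.03,-0.21,0,0.6],[0,0,-0.083,-0.03,-0.21,0,0.6],[0,0,-0.083,-0.03,-0.21,0,0.6],[0,0,-0.083,-0.03,-0.21,0,0.6],[0,0,-0.083,-0.03,-0.21,0,0.6],[0,0,-0.083,-0.03,-0.21,0,0.6],[0,0,-0.083,-0.03,-0.21,0,0.6],[0,0,-0.083,-0.03,-0.21,0,0.6],[0,0,-0.083,-0.03,-0.21,0,0.6],[0,0,-0.083,-0.03,-0.21,0,0.6],[0,0,-0.083,-0.024,-0.21,0,0.6]]])

```text
time_s: 36.45
ee_pos: [449.7, -203.3, 204.6]
ee_rot: [179.8, -0.2, 10.1]
force: [1.3, 0.4, -1.1]
gripper_width: 31.6
gripper_force: 20.0
```

>>> send_rows(targets=[[[0,0,-0.083,0,-0.21,-0.05,0.6],[0,0,0,0,-0.02,-0.15,0.6],[0,0,0,0,0,-0.15,0.6],[0,0,0,0,0,-0.15,0.6],[0,0,0,0,0,0,0.6],[0,0,0,0,0,0,0.6],[0,0,0,0,0,0,0.6]]])

```text
time_s: 37.15
ee_pos: [451.4, -248.1, 106.8]
ee_rot: [179.8, -0.3, 3.0]
force: [-0.2, 0.1, -1.3]
gripper_width: 31.3
gripper_force: 20.0
```

Run:
```python
from h import *
s=env.state(); print(s['ee_pos'],s['ee_rot'],s['gripper_width'])
go(451.3,-247.1,35.2,2.7)
```

```text
[ 451.39594286 -248.09570498  106.84355646] [179.78220514  -0.30119439   3.00650685] 31.32650758822205
rot [ 0.0023  0.0035 -0.0034] shift [-0.0005  0.005  -0.3582] minrows 1.5
```

>>> send_rows(targets=[[[0.001,0.003,-0.003,0,0.005,-0.13,0.6],[0,0,0,0,0,-0.13,0.6],[0,0,0,0,0,-0.06,0.6],[0,0,0,0,0,-0.03,0.6],[0,0,0,0,0,-0.01,0.6],[0,0,0,0,0,0,0.6],[0,0,0,0,0,0,0.6]]])

```text
time_s: 37.85
ee_pos: [450.2, -246.9, 35.1]
ee_rot: [180.0, 0.1, 2.7]
force: [-4.4, -0.5, 4.3]
gripper_width: 31.7
gripper_force: 20.0
```

>>> send_rows(targets=[[[0,0,0,0,0,0,0.03],[0,0,0,0,0,0,0.03],[0,0,0,0,0,0,0.03],[0,0,0,0,0,0.1,0.03],[0,0,0,0,0,0.2,0.03],[0,0,0,0,0,0.23,0.03],[0,0,0,0,0,0.23,0.03],[0,0,0,0,0,0.23,0.03],[0,0,0,0,0,0.23,0.03],[0,0,0,0,0,0.23,0.03]]])

```text
time_s: 38.85
ee_pos: [450.1, -246.2, 325.5]
ee_rot: [180.0, 0.1, 2.7]
force: [1.2, -0.8, 0.7]
gripper_width: 44.1
gripper_force: 0.0
```

>>> send_rows(targets=[[[0,0,0.087,0,0.13,0,0.03],[0,0,0.087,0,0.134,0,0.03],[0,0,0.087,0,0.134,0,0.03],[0,0,0.087,0,0.134,0,0.03],[0,0,0.087,0,0.134,0,0.03],[0,0,0.087,0,0.134,0,0.2],[0,0,0.087,0,0.134,0,0.3],[0,0,0.087,0,0.134,0,0.3],[0,0,0.087,0,0.134,0,0.3],[0,0,0.087,0,0.134,0,0.3],[0,0,0.087,0,0.134,0,0.3],[0,0,0,0,0,0,0.3]]])

```text
time_s: 40.05
ee_pos: [450.1, 49.9, 323.4]
ee_rot: [180.0, 0.1, 89.1]
force: [-0.0, 0.1, 0.1]
gripper_width: 31.9
gripper_force: 0.0
```

Run:
```python
from h import *
bottles('top','t13',14); bottles('scene','s13',14)
# hood handle in the open position
for cam in ['top','scene']:
    p,d=grab(cam); C=cloud(cam,d).reshape(-1,3)
    b=C[(C[:,0]>690)&(C[:,0]<730)&(abs(C[:,1]-47)<65)&(C[:,2]>215)&(C[:,2]<255)]
    if len(b)>5: print(cam,'bar',len(b),b.mean(0).round(1),rect(b),np.percentile(b[:,2],[5,50,95]))
```

```text
t 40.05 [450.1  49.9 323.4] [1.80e+02 1.00e-01 8.91e+01] w 31.9
0.89 [ 462.3 -359.2] [116.6  32.8] 3.8 z [42.8 52.4 59.9]
t 40.15 [450.2  47.7 323.4] [-180.     0.2   88.8] w 31.8
0.82 [ 454.8 -245.2] [ 37.2 124.8] 88.2 z [33.7 49.  56.2]
0.81 [525.9  46.3] [ 44.5 147.9] 87.4 z [52.5 75.2 83.6]
0.53 [ 481.8 -306.2] [87.2 43.4] 0.5 z [33.6 48.7 57.8]
top bar 165 [698.2  47.3 233.8] (array([697.91717529,  46.47896957]), (102.2269287109375, 14.18724536895752), 89.20804595947266) [229.16386101 234.23753432 238.24446154]
scene bar 90 [697.5  47.8 234. ] (array([700.65136719,  47.48122025]), (103.90357971191406, 16.598854064941406), 87.72754669189453) [231.65263956 233.93911094 236.48532678]
```

View pics/t13.png

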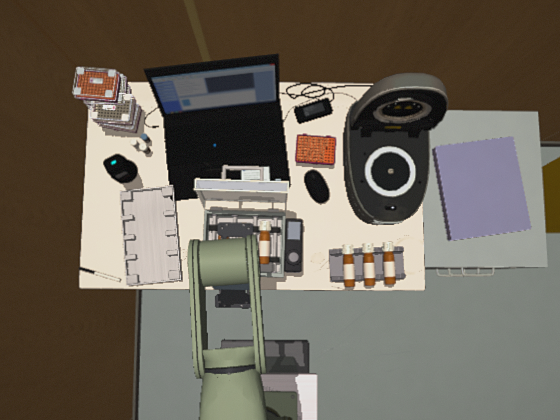

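The tray is empty, the three cradle bottles are at px (349,265), (369,265) and (389,265), and the groove bottles are in place. The open handle is at about (699,47,230). Moving there.

>>> send_rows(targets=[[[0,0,0,0.229,0,0,0.3],[0,0.03,0,0.229,0,0,0.3],[0,0.045,0,0.229,0,0,0.3],[0,0.045,0,0.229,0,0,0.3],[0,0.05,0,0.229,0,-0.03,0.3],[0,0.05,0,0.229,0,-0.07,0.3],[0,0,0,0,0,0,0.3],[0,0,0,0,0,0,0.3],[0,0,0,0,0,0,0.3]]])

```text
time_s: 41.25
ee_pos: [715.1, 46.9, 309.0]
ee_rot: [-161.3, 0.5, 88.9]
force: [-0.1, 0.2, 0.3]
gripper_width: 32.0
gripper_force: 0.0
```

Run:
```python
from h import *
s=env.state(); p=s['ee_pos']; print(p,s['ee_rot'],s['gripper_width'],((np.array([694.8,46.6,212.9])-p)/200).round(4))
p,d=grab('wrist','w14'); C=cloud('wrist',d).reshape(-1,3)
b=C[(C[:,0]>680)&(C[:,0]<725)&(abs(C[:,1]-47)<70)&(C[:,2]>222)&(C[:,2]<245)]; print(len(b),b.mean(0),rect(b),np.percentile(b[:,2],[5,50,95]))
```

```text
[715.12167122  46.91860579 309.01507024] [-161.30461231    0.49713008   88.88889835] 31.98795471085251 [-0.1016 -0.0016 -0.4806]
2517 [697.29914697  51.32782597 236.14735933] (array([692.51940918,  46.42153168]), (104.66862487792969, 24.99013900756836), 89.99778747558594) [233.08788794 236.41992337 238.3068552 ]
```

>>> send_rows(targets=[[[0,0,0,0.06,0,-0.02,0.3],[0,0,0,-0.04,0,-0.115,0.3],[0,0,0,-0.04,0,-0.115,0.3],[0,0,0,-0.04,0,-0.115,0.3],[0,0,0,-0.04,0,-0.115,0.3],[0,0,0,0,0,0,0.3],[0,0,0,0,0,0,1],[0,0,0,0,0,0,1],[0,0,0,0,0,0,1],[0,0,0,0,0,0,1]]])

```text
time_s: 42.3
ee_pos: [696.6, 47.6, 213.5]
ee_rot: [-161.4, 0.5, 88.9]
force: [0.9, 0.5, 5.4]
gripper_width: 9.4
gripper_force: 20.0
```

>>> send_rows(targets=[[[0,-0.016,0,-0.054,0.002,0.029,1],[0,-0.016,0,-0.056,0.002,0.025,1],[0,-0.016,0,-0.057,0.002,0.021,1],[0,-0.016,0,-0.059,0.002,0.017,1],[0,-0.016,0,-0.06,0.002,0.013,1],[0,-0.016,0,-0.06,0.002,0.008,1],[0,-0.016,0,-0.061,0.002,0.004,1]]])

```text
time_s: 43.0
ee_pos: [616.3, 49.9, 236.4]
ee_rot: [-171.8, 0.3, 88.9]
force: [3.2, -1.3, 2.2]
gripper_width: 9.4
gripper_force: 20.0
```

>>> send_rows(targets=[[[0,-0.016,0,-0.061,0.002,-0.001,1],[0,-0.016,0,-0.061,0.002,-0.005,1],[0,-0.016,0,-0.06,0.002,-0.01,1],[0,-0.016,0,-0.059,0.002,-0.014,1],[0,-0.016,0,-0.058,0.001,-0.018,1],[0,-0.016,0,-0.057,0.001,-0.022,1],[0,0,0,-0.055,0.001,-0.027,1]]])

```text
time_s: 43.7
ee_pos: [532.9, 52.3, 216.9]
ee_rot: [179.8, 0.2, 88.8]
force: [0.8, -1.7, 3.7]
gripper_width: 9.3
gripper_force: 20.0
```

Run:
```python
from h import *
s=env.state(); print(s['ee_pos'],s['ee_rot'],s['gripper_width'],s['force'])
R=Ro.from_euler('xyz',s['ee_rot'],degrees=True).as_matrix(); g=s['ee_pos']-R[:,2]*18.8; print(g, np.hypot(g[0]-610,g[2]-76), np.degrees(np.arctan2(g[2]-76,610-g[0]))-22.5)
```

```text
[532.88479203  52.33629101 216.91759659] [1.79762224e+02 1.50967210e-01 8.88311987e+01] 9.251541873595784 [ 0.75435523 -1.67628984  3.65409932]
[532.80779943  52.38740731 235.71736944] 177.39299289856726 41.70529025515171
```

>>> send_rows(targets=[[[0,0,0,-0.055,0.001,-0.031,1],[0,0,0,-0.053,0.001,-0.034,1],[0,0,0,-0.05,0.001,-0.038,1],[0,0,0,-0.047,0.001,-0.041,1],[0,0,0,-0.044,0.001,-0.045,1],[0,0,0,-0.041,0.001,-0.048,1],[0,0,0,-0.038,0.001,-0.051,1],[0,0,0,-0.034,0.001,-0.053,1]]])

```text
time_s: 44.5
ee_pos: [459.5, 54.3, 147.8]
ee_rot: [-180.0, 0.1, 88.8]
force: [-1.1, -1.0, 2.7]
gripper_width: 9.7
gripper_force: 20.0
```

>>> send_rows(targets=[[[0,0,0,-0.03,0.001,-0.055,1],[0,0,0,-0.024,0.001,-0.05,1],[0,0,0,0,0,-0.01,1],[0,0,0,0,0,0,1],[0,0,0,0,0,0,1]]])

```text
time_s: 45.0
ee_pos: [447.2, 54.6, 123.6]
ee_rot: [-179.7, 0.1, 88.8]
force: [-5.6, 0.7, -1.8]
gripper_width: 9.1
gripper_force: 20.0
```

>>> send_rows(targets=[[[0,0,0,0,0,-0.01,1],[0,0,0,0,0,-0.01,1],[0,0,0,0,0,0,1],[0,0,0,0,0,0,1]]])

```text
time_s: 45.4
ee_pos: [446.2, 54.6, 120.9]
ee_rot: [-179.6, 0.1, 88.8]
force: [-10.5, -0.5, 11.1]
gripper_width: 9.6
gripper_force: 20.0
```

Run:
```python
from h import *
s=env.state(); print(s['ee_pos'],s['force'])
for cam in ['top','scene']:
    p,d=grab(cam); C=cloud(cam,d).reshape(-1,3)
    b=C[(abs(C[:,0]-530)<70)&(abs(C[:,1]-52)<100)&(abs(C[:,2]-107)<15)]; print(cam,len(b)); 
    if len(b)>50: A=np.c_[b[:,:2]-[610,52],np.ones(len(b))]; print(np.linalg.lstsq(A,b[:,2],rcond=None)[0])
```

```text
[446.16001373  54.6167412  120.85660031] [-10.50639219  -0.47805591  11.12463344]
top 2437
[ 4.82626712e-03 -9.33701358e-04  1.04167163e+02]
scene 1652
[ 1.02986449e-02 -1.09966863e-02  1.04466680e+02]
```

>>> send_rows(targets=[[[0,0,0,0,0,0,0.03],[0,0,0,0,0,0,0.03],[0,0,0,0,0,0,0.03],[0,0,0,0,0,0.1,0.03],[0,0,0,0,0,0.2,0.5],[0,0,0,0,-0.1,0.2,1],[0,0,0,0,0,0,1],[0,0,0,0,0,0,1]]])

```text
time_s: 46.3
ee_pos: [449.9, 34.4, 221.0]
ee_rot: [179.9, 0.1, 88.8]
force: [0.3, 0.9, 0.1]
gripper_width: 12.0
gripper_force: 0.0
```

Run:
```python
from h import *
np.set_printoptions(precision=2,suppress=True)
s=env.state(); print(s['ee_pos'],s['force'],s['gripper_width'])
for cam in ['top','scene','wrist']:
    p,d=grab(cam,'b_'+cam); C=cloud(cam,d).reshape(-1,3)
    b=C[(abs(C[:,0]-545)<50)&(abs(C[:,1]-52)<100)&(abs(C[:,2]-107)<15)]
    if len(b)>50: A=np.c_[b[:,:2]-[610,52],np.ones(len(b))]; print(cam,'hood',np.linalg.lstsq(A,b[:,2],rcond=None)[0])
    b=C[(abs(C[:,0]-445)<25)&(abs(C[:,1]-54)<60)&(abs(C[:,2]-146)<14)]; print('bar',len(b),rect(b),np.percentile(b[:,2],[50,95]))
    b=C[(abs(C[:,0]-478)<35)&(abs(C[:,1]+84)<30)&(abs(C[:,2]-90)<6)]
    if len(b)>5: print('btn',len(b),rect(b),np.percentile(b[:,2],[5,50,95]))
    for r in optics.place_of(cam,'start_button_top')[:2]: print(r['conf'],r['at'],at_height(cam,r['at'],91))
```

```text
[449.9   34.44 221.01] [0.34 0.93 0.08] 12.023563624566503
top hood [  0.01  -0.   104.39]Traceback (most recent call last):
  File "<stdin>", line 8, in <module>
    return _quantile_unchecked(
        a, q, axis, out, overwrite_input, method, keepdims, weights)
    return _ureduce(a,
                    func=_quantile_ureduce_func,
    ...<5 lines>...
                    overwrite_input=overwrite_input,
                    method=method)
    r = func(a, **kwargs)
    result = _quantile(arr,
                       quantiles=q,
    ...<2 lines>...
                       out=out,
                       weights=wgt)
    slices_having_nans = np.isnan(arr[-1, ...])
                                  ~~~^^^^^^^^^
IndexError: index -1 is out of bounds for axis 0 with size 0
```

Run:
```python
from h import *
np.set_printoptions(precision=3,suppress=True)
s=env.state(); print(s['ee_pos'])
for cam in ['top','scene','wrist']:
    p,d=grab(cam,'b_'+cam); C=cloud(cam,d).reshape(-1,3)
    for nm,c,r in [('hood',(545,52,107),(50,100,15)),('bar',(445,54,146),(25,60,14)),('btn',(478,-84,91),(35,30,6))]:
        b=C[(abs(C-c)<r).all(1)]
        if len(b)<10: continue
        print(cam,nm,len(b),rect(b),np.percentile(b[:,2],[5,50,95]))
        if nm=='hood': A=np.c_[b[:,:2]-[610,52],np.ones(len(b))]; print(np.linalg.lstsq(A,b[:,2],rcond=None)[0])
    for r in optics.place_of(cam,'start_button_top')[:2]: print(r['conf'],r['at'],at_height(cam,r['at'],91))
```

```text
[448.91   34.6   219.808]
top hood 1734 (array([545.295,  52.225]), (99.07604217529297, 199.32144165039062), 0.06194249540567398) [ 98.763 103.848 108.934]
[ -0.002  -0.    103.748]
top btn 88 (array([481.426, -84.859]), (38.4355354309082, 36.82904815673828), 55.06029510498047) [85.959 90.42  95.649]
0.54 [292.5, 257.4] [476.545 -84.792  91.   ]
scene hood 1919 (array([544.98 ,  52.125]), (199.66696166992188, 99.91390991210938), 89.98687744140625) [100.414 103.553 106.488]
[  0.003  -0.004 103.705]
scene bar 179 (array([443.724,  53.412]), (105.94468688964844, 12.645746231079102), 87.96208190917969) [137.269 146.398 150.495]
scene btn 66 (array([477.656, -86.645]), (26.29131317138672, 27.695106506347656), 31.389080047607422) [87.919 91.038 94.405]
0.4 [329.9, 235.6] [475.558 -86.995  91.   ]
wrist hood 28979 (array([545.003,  55.928]), (99.98604583740234, 192.13697814941406), 0.0059951795265078545) [102.683 103.838 104.995]
[  0.     -0.    103.845]
wrist bar 1796 (array([444.787,  53.547]), (103.9195785522461, 10.001815795898438), 88.37870788574219) [144.589 147.991 149.508]
```

View pics/b_scene.png

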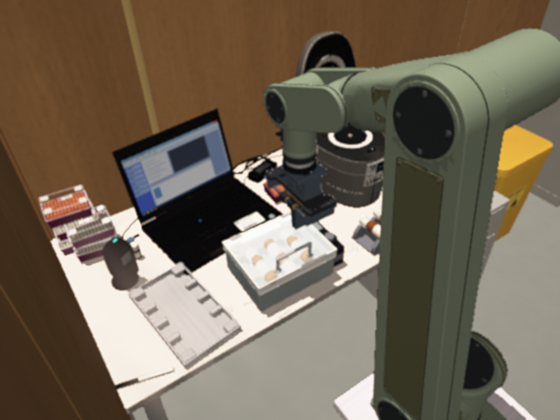

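The hood is shut: the wrist fit gives slope 0.000 and top height 103.8 mm. The button is at (477.5,-86.5,91), so I'll go above it.

>>> send_rows(targets=[[[0,0,0,0.036,-0.151,-0.1,1],[0,0,0,0.036,-0.151,-0.125,1],[0,0,0,0.036,-0.151,-0.125,1],[0,0,0,0.036,-0.151,-0.1,1],[0,0,0,0,0,0,1],[0,0,0,0,0,0,1],[0,0,0,0,0,0,1],[0,0,0,0,0,0,1]]])

```text
time_s: 47.45
ee_pos: [478.1, -85.4, 131.1]
ee_rot: [180.0, 0.1, 88.9]
force: [0.3, -0.1, 0.4]
gripper_width: 0.3
gripper_force: 0.0
```

Run:
```python
from h import *
s=env.state(); print(s['gripper_width'],s['ee_pos'])
go(477.5,-86.3,93,88.8)
```

```text
0.3257849757791056 [478.06275627 -85.37516993 131.07524256]
rot [ 0.0016  0.0004 -0.0013] shift [-0.0028 -0.0046 -0.1904] minrows 0.8
```

>>> send_rows(targets=[[[0,0,0,-0.002,-0.004,-0.1,1],[0,0,0,0,0,-0.08,1],[0,0,0,0,0,-0.02,1],[0,0,0,0,0,-0.015,1],[0,0,0,0,0,0,1],[0,0,0,0,0,0,1]]])

```text
time_s: 48.05
ee_pos: [477.7, -86.8, 88.1]
ee_rot: [180.0, 0.1, 88.9]
force: [-0.8, 1.5, 3.7]
gripper_width: 0.7
gripper_force: 1.5
```

Contact, with 3.7 N. I'll push on until the bottom stop.

>>> send_rows(targets=[[[0,0,0,0,0,-0.01,1],[0,0,0,0,0,-0.01,1],[0,0,0,0,0,0,1],[0,0,0,0,0,0,1]]])

```text
time_s: 48.45
ee_pos: [478.0, -86.9, 86.0]
ee_rot: [179.9, 0.1, 88.8]
force: [-6.2, 3.2, 20.7]
gripper_width: 0.2
gripper_force: 10.3
```

The 20.7 N reading means the button is fully down. Retracting.

>>> send_rows(targets=[[[0,0,0,0,0,0.05,1],[0,0,0,0,0,0.15,1],[0,0,0,0,0,0.2,1],[0,0,0,0,0,0.2,1],[0,0,0,-0.1,-0.1,0.1,1],[0,0,0,-0.15,-0.1,0,1],[0,0,0,-0.15,-0.1,0,1],[0,0,0,0,0,0,1],[0,0,0,0,0,0,1],[0,0,0,0,0,0,1]]])

```text
time_s: 49.45
ee_pos: [398.2, -147.0, 223.3]
ee_rot: [180.0, 0.1, 88.9]
force: [-0.5, -0.5, -0.1]
gripper_width: 0.3
gripper_force: 0.0
```

Run:
```python
from h import *
np.set_printoptions(precision=3,suppress=True)
s=env.state(); print(s['ee_pos'],s['force'])
bottles('top',None,14); p,d=grab('top'); C=cloud('top',d).reshape(-1,3)
b=C[(abs(C-(535,52,107))<(65,100,15)).all(1)]; A=np.c_[b[:,:2]-[610,52],np.ones(len(b))]; print(len(b),np.linalg.lstsq(A,b[:,2],rcond=None)[0])
b=C[(abs(C-(544,331,32))<(120,60,6)).all(1)]; print('in tray',len(b))
for n in ['mouse','tip_box']:
    for r in optics.place_of('top',n)[:1]: print(n,r['at'])
```

```text
[ 398.192 -146.959  223.339] [-0.53  -0.525 -0.052]
t 49.45 [ 398.2 -147.   223.3] [180.    0.1  88.9] w 0.3
0.96 [ 464.  -359.5] [120.1  33.2] 2.9 z [41.8 51.6 60.5]
0.81 [ 466.4 -268.5] [110.8 118. ] 82.5 z [42.5 52.4 61.1]
0.59 [ 471.5 -245.7] [90.9 32. ] 2.2 z [44.3 52.6 61.1]
3457 [  0.001  -0.001 104.057]
in tray 23
mouse [316.7, 185.1]
tip_box [317.2, 153.3]
```

```bash
python3 -c "
from workcell import env
print(env.job_done())"
```

```text
the job is handed in; nothing more can be done
None
```

I loaded one bottle into groove 2 and put the other three in the cradle notches. The tray is empty, the hood is shut, and the start button was pressed to its stop. I handed the job in about 50 s into the 208 s allowed; no verdict came back.

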